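# Crank the stack lift flush with the packing deck

### The job

Take the loose crank out of its parking block, put it down the guide well of the stack lift and feel for the hidden hex until it is pushed fully home, never pressing harder than about 2.5 kg. Then wind it with the crank only until the platform with the magazine bundle is flush with the fixed deck beside it, and let go with the crank left fully seated. Leave the other things on the table where they are.

Things in the scene. Friction and masses are not known exactly. Their poses are not given: they have to be found in the camera images.
- crank: the loose steel crank, 0.3 to 0.42 kg; origin at the centre of its foot (bottom of the shaft), z up along the shaft, x from the shaft along the arm towards the handle. Round shaft 44.5 mm wide, z 0 to 70 mm; flat arm 10 mm thick, 24 mm wide, x -23 to +87 mm, z 70 to 80 mm. It starts upright in its parking block, its yaw varies
- crank_grip (a point): the place to hold the crank for seating: in the upright aluminium grip block above the shaft, 107 mm above the foot, on the shaft axis, axes as the crank. Block: 36 mm along x, 28 mm across y (grip it across y), z 80 to 130 mm above the foot
- crank_handle (a point): half-way up the crank's upright round wooden handle: 20 mm wide, 60 mm tall, 75 mm from the shaft axis along the crank's +x; this point is 115 mm above the foot. Its sleeve spins freely on the arm, so it can be held without turning the wrist while winding
- crank_foot (a point): centre of the bottom end of the crank's shaft. In it is a hexagonal socket, 33.6 mm across flats, 30 mm deep, with flats facing the crank's +x and every 60 degrees from it
- park: fixed wooden parking block 100 x 100 x 40 mm; origin under its centre on the table. The crank stands 38 mm deep in its round steel-lined hole (50 mm bore) and lifts straight up out of it
- guide_mouth (a point): centre of the mouth of the round well in the lift's grey gearbox (110 x 110 mm), 85 mm above the table, z up, x towards the platform. The collar narrows from 60 mm at the mouth to a 48 mm bore 13 mm below. On the well's axis, under a dark rubber dust disc, is a hidden steel hex spindle 32 mm across flats: cone tip 27 mm, hex top 33 mm below the mouth
- well_floor (a point): centre of the well's floor (a pad that yields 5 N per mm), 57 mm below guide_mouth: seat of the crank's foot. The hex angle is unknown and varies; the socket enters within about 5 degrees of a match (each 60). No match: the foot lands on the hex 24 mm above the floor, which springs 4 N per mm; hard pressing and turning drags it. Match: it sinks on against the dust disc's steady 6 N (disc stays down) to the floor
- platform_top (a point): point on the top face of the lift's aluminium platform (185 x 190 mm, with a fixed 35 mm bundle of magazines on it) near its edge beside the deck. Rises 30 mm per full turn of the spindle clockwise seen from above, falls the other way, stays where left. Starts 12 to 22 mm below the deck, can go 13 mm above it. Spindle torque 0.2 N m
- deck_top (a point): point on the top face of the fixed aluminium deck (185 x 47 mm, on the lift's +y side) at its edge beside the platform, 62 mm above the table
- lift: the fixed stack lift: gearbox, base, deck; origin on the table under the well's axis, x towards the platform. The bundle's top stays under 110 mm and is 110 mm or more from the well's axis; the gearbox is the next highest at 85 mm
- hex (a joint): how far the hidden hex is pressed down its spring, m: 0 free, 0.007 (28 N) is too hard, stop at 0.0078
- platform: the moving platform with the bundle (axes as the lift)
- tape_roll: bystander: cardboard tape roll 90 mm wide, 48 mm tall, beside the parking block
- marker: bystander: white marker, 120 mm long, 16 mm thick, lying near the parking block
- stapler: bystander: stapler, 150 mm long, 45 mm tall
- pen_cup: bystander: bare metal cup, 76 mm wide, 100 mm tall
- loose_mags: bystander: two magazines, 148 x 210 mm, 16 mm thick
- carton_s: bystander: small carton 120 x 160 x 90 mm
- glue: bystander: white bottle 48 mm wide, 120 mm tall

How it is judged (in metres and radians):
On the way, in this order (a step that is already met when the one before it is completed fails the run):
1. the crank is fully seated on the hidden hex (horizontal distance between crank_foot and well_floor below 0.005 m and z of crank_foot in the frame of well_floor below 0.006 m and angle between crank_foot's own z axis and vertical below 0.12 rad), for 0.2 s.
2. with the crank seated, the platform is wound flush with the deck (all of step 1 and z of platform_top in the frame of deck_top between -0.003 and 0.003 m), for 0.2 s.
At the end, for the whole second after the job is handed in: The crank stands fully seated (foot within 6 mm of the well floor in height, 5 mm sideways, upright within 0.12 rad), the platform top is level with the deck top within 3 mm, and both are at rest (all of step 2 and linear speed of crank below 0.02 m/s and linear speed of platform below 0.003 m/s); the robot touches nothing.
It fails at once if the hex or the well floor is pressed with more than 28 N (value of joint hex above 0.007 m or (horizontal distance between crank_foot and well_floor below 0.02 m and z of crank_foot in the frame of well_floor below -0.0056 m)).
It fails at once if the robot pushes the platform or its bundle itself (over 3 N) (contact force between any of the arm, the fingers and platform above 3 N).
It fails at once if a bystander is moved more than 30 mm (distance of any of tape_roll, marker, stapler, pen_cup, loose_mags, carton_s, glue from where it was at the start of the episode above 0.03 m).
It also fails if it takes over 72 s, if anything falls off the work surface, if the arm or the gripper's body presses on something with over 40 N, if the wrist force passes 120 N, or if a joint passes its speed limit or range.

### The arm

A 7-joint arm with a two-finger parallel gripper is mounted at the origin on the work surface. World frame = base frame: x ahead of the robot, y to its left, z up, the work surface at z = 0. Lengths are in m, angles in degrees, forces in N, time in s.
With the tool pointing down it reaches from about 0.425 to 0.95 m from the base axis. Payload 16.7 kg.
Tool frame: the origin (TCP) lies on the front face of the gripper's body, between the roots of the fingers; the fingertips stand 97 mm ahead of it and the grasp point (between the pads) lies 78 mm ahead of it; x points along the fingers, y is the direction in which the jaws open and shut, and the axes are right-handed (so a half turn about x gives the same grasp; the last joint's range is limited). The gripper opens to 94 mm and grips with 3 to 60 N. Pads are 16 mm wide; open, the fingers measure 119 mm over their backs; the gripper's body (75 mm by 177 mm) begins 78 mm behind the grasp point.
Start: joints at [67.638, 24.414, 4.234, 92.017, -1.954, 63.644, -3.845], TCP at [0.161, -0.655, 0.303] pointing down, gripper open.
Joint ranges: [-163.25, 163.25], [-28.42, 122.38], [-70.27, 78.77], [12.13, 141.07], [-58.53, 238.53], [9.26, 117.41], [-156.51, 156.51]. Speed limits (degrees/s): [108.29, 108.29, 136.94, 136.94, 172.46, 172.46, 172.46].

### API

Orientations are given as [roll, pitch, yaw] about the fixed x, y, z axes, in that order (R = Rz(yaw) Ry(pitch) Rx(roll)).
In Python, from rig import r gives the robot as it stands.
- The arm moves only by the tool servo_tool, never from a script. Its argument "plan" is a list of rows, each an object of numbers: "x", "y", "z": the shift along the world's x, y, z in units of 40 mm (1.0 is 40 mm); "wx", "wy", "wz": the turn, a rotation vector about the world's x, y, z in units of 6 degrees (1.0 is 6 degrees). A call has 1 to 5 rows; each row shifts and turns the commanded pose from where the row before left it; what a row does not reach is not made up. A row lasts 1/10 s, in which the tool goes at most 50 mm and 8.59 degrees, less where a joint would pass 70% of its speed; a pose out of reach is approached as far as the arm can. A call is refused whole if a number of a shift passes 1 or a number of a turn 1, either way. A call with a gripper value outside its range is refused whole. "fingers" is the opening, from -1 (shut) to 1 (fully open), set as the call begins (left out, the last holds). The fingers move at their own pace and stop on an object; "squeeze" is the grip in N (left out, the last holds). Time passes only in rows, so rows that do not move let the fingers close. It gives the time, the measured TCP pose, the force and the opening at its end, in the units of the state.
- r.sense(): the state, without advancing time (a new reading comes with each control period).
- r.grab_frame(name): name is "side" or "top" or "wrist"; returns the picture (400x640x3 uint8, red, green, blue); there is no depth.
- r.camera_info(name): a dict with "vfov" (degrees; the focal length in pixels is half the picture's height over the tangent of half this angle, whatever the lens; pixels are square), "cx", "cy" (the principal point, pixels), "k1" (the pictures are not rectified: a ray, as slopes to the right and down, at radius r is drawn at 1 + k1 r^2 times it, then the intrinsics apply), "camera_from_world" (4x4, takes a point from world to camera coordinates). Camera axes: x right, y down, z forward; pixel columns grow to the right and rows downward; lengths in m; the calibration is good to about 2 mm. A picture is of the moment at which its call begins: read the wrist's pose just before it. camera_info takes no time and is no camera call; for the wrist camera it gives the pose at the moment of the call.
- r.close_job(): hands the job in, once; it reports no verdict.
The state is a dict: "t": time; "joints": joint angles; "dq": joint speeds; "joint_efforts": joint torques, N m; "tool_pos": TCP position; "eef_rot": TCP orientation; "ft_force": force on the tool from outside, world axes, zero at the start; "moment": the same for the moment, N m; "gripper_width": finger opening in m.
Only numpy, scipy, OpenCV 4.12 (cv2) and the standard library are available. Lean on these libraries where they do the work, as an engineer would, in place of code of your own. Each camera call takes 0.05 s, during which the arm holds its last target.

## Working session

There is one attempt and no reset: what is moved stays moved. The work goes in short steps, Python scripts to look and compute and a tool call to move; the robot and the scene stay as the last step left them, time stands still between calls to the robot, and variables do not carry over. Pictures are saved under pics/ and viewed, and the job is handed in when it is done.

Besides the shell and the picture viewer there is one more tool, called after "Call:" by a JSON object that holds its "method" and its "body". servo_tool: Moves the arm, as the interface text tells. Its arguments: {"type":"object","properties":{"plan":{"type":"array"},"fingers":{"type":"number"},"squeeze":{"type":"number"}},"required":["plan"]}

```bash
ls; mkdir -p pics
python3 - <<'E'
from rig import r
import cv2
s=r.sense();print(s)
for n in("top","side","wrist"):
    i=r.camera_info(n);print(n,i)
    cv2.imwrite(f"pics/{n}0.png",r.grab_frame(n)[:,:,::-1])
E
```

```text
pics
{'t': 0.0, 'joints': array([67.6383877 , 24.44856961,  4.23180836, 92.05235772, -1.95379706,
       63.64408095, -3.84552967]), 'dq': array([ 0.07956855, -0.02249811, -0.00259091,  0.11899563,  0.08377489,
        0.09602864, -0.02065114]), 'joint_efforts': array([-2.08707839e-03, -9.35813069e+01,  3.66534099e+00, -4.54198229e+01,
       -4.88370156e-02,  2.03166646e-02,  1.94644108e-04]), 'tool_pos': array([ 0.16085968, -0.65522211,  0.30198748]), 'eef_rot': array([-85.69060444,  89.92716151, 108.10204738]), 'ft_force': array([ 0.07057329,  0.18223209, -0.26043876]), 'moment': array([ 0.03988068, -0.06556285, -0.07548935]), 'gripper_width': 0.09371307364725716}
top {'vfov': 50.40232639770216, 'cx': 324.90964756407516, 'cy': 195.41172255673325, 'k1': -0.0068623307140520395, 'camera_from_world': array([[-1.00419770e-02, -9.99949571e-01, -1.17522980e-04,
         1.99972257e-02],
       [-9.91655743e-01,  9.97379211e-03, -1.28527860e-01,
         5.57664956e-01],
       [ 1.28522551e-01, -1.17413148e-03, -9.91705892e-01,
         1.30131910e+00],
       [ 0.00000000e+00,  0.00000000e+00,  0.00000000e+00,
         1.00000000e+00]])}
side {'vfov': 56.21615660321127, 'cx': 319.8842784157973, 'cy': 194.77417317619071, 'k1': 0.015560510258622233, 'camera_from_world': array([[ 0.98927616, -0.14424865, -0.02291289, -0.54449852],
       [-0.10399284, -0.58548956, -0.80398225,  0.16466725],
       [ 0.1025581 ,  0.79774325, -0.5942117 ,  1.11524963],
       [ 0.        ,  0.        ,  0.        ,  1.        ]])}
wrist {'vfov': 65.55740872176759, 'cx': 321.6451498750531, 'cy': 198.60804416675742, 'k1': -0.03455554631018404, 'camera_from_world': array([[ 0.23881895, -0.97106169, -0.00217041, -0.67341392],
       [-0.94488222, -0.23289483,  0.23012516, -0.02557597],
       [-0.2239712 , -0.05290746, -0.97315862,  0.3911671 ],
       [ 0.        ,  0.        ,  0.        ,  1.        ]])}
```

View pics/top0.png

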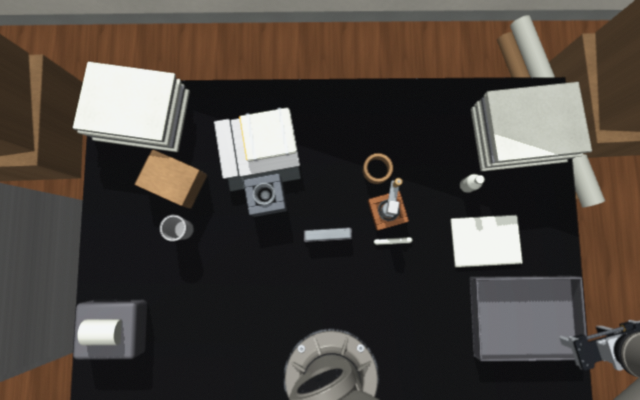

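View pics/side0.png

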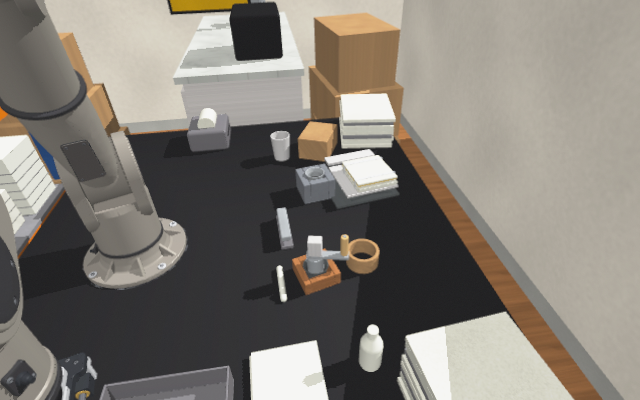

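View pics/wrist0.png

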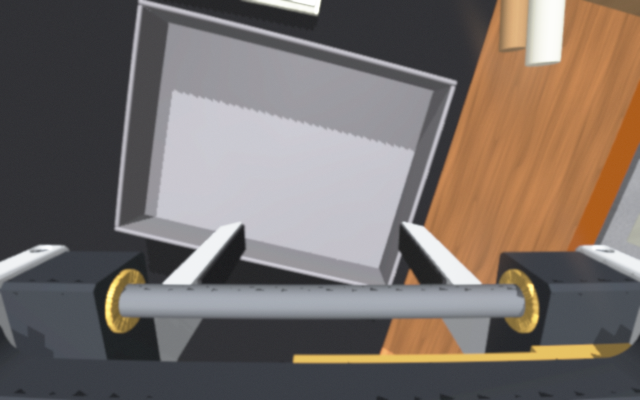

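```bash
cat > h.py <<'E'
import numpy as np,cv2
from rig import r
def K(n,i=None):
    i=i or r.camera_info(n); f=200/np.tan(np.radians(i["vfov"]/2)); return i,f
def ray(n,u,v,i=None):
    i,f=K(n,i); xd=np.array([(u-i["cx"])/f,(v-i["cy"])/f]); x=xd.copy()
    for _ in range(20): x=xd/(1+i["k1"]*(x@x))
    T=np.array(i["camera_from_world"]);R=T[:3,:3]
    return -R.T@T[:3,3], R.T@np.array([x[0],x[1],1])
def onz(n,u,v,z,i=None):
    c,d=ray(n,u,v,i); return c+d*(z-c[2])/d[2]
def proj(n,p,i=None):
    i,f=K(n,i);T=np.array(i["camera_from_world"]);q=T[:3,:3]@p+T[:3,3]
    x=q[:2]/q[2]; x=x*(1+i["k1"]*(x@x)); return np.array([i["cx"],i["cy"]])+f*x
def tri(n1,p1,n2,p2,i1=None,i2=None):
    c1,d1=ray(n1,*p1,i1);c2,d2=ray(n2,*p2,i2)
    A=np.stack([d1,-d2],1);s=np.linalg.lstsq(A,c2-c1,rcond=None)[0]
    a,b=c1+s[0]*d1,c2+s[1]*d2;return (a+b)/2,np.linalg.norm(a-b)
E
python3 - <<'E'
import cv2
t=cv2.imread('pics/top0.png');s=cv2.imread('pics/side0.png')
def c(im,x,y,w,h,k,n): cv2.imwrite(n,cv2.resize(im[y:y+h,x:x+w],None,fx=k,fy=k,interpolation=cv2.INTER_CUBIC))
c(t,350,145,80,60*2-15,6,'pics/t_crank.png')
c(t,205,100,110,120,5,'pics/t_lift.png')
c(s,270,130,140,160,4-0.5,'pics/s_all.png')
E
```

```text
(no output)
```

View pics/t_crank.png

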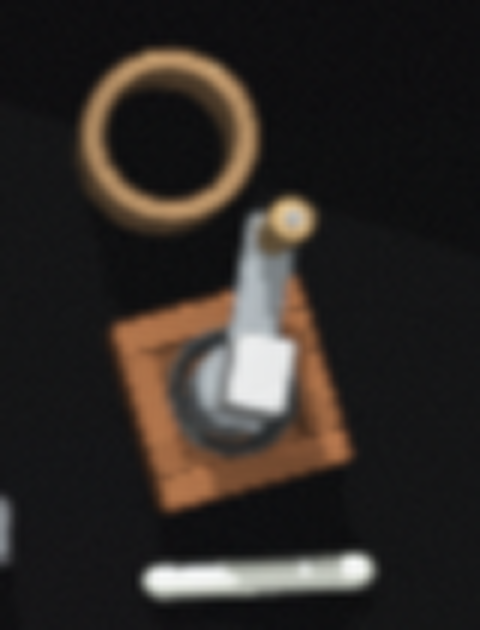

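View pics/t_lift.png

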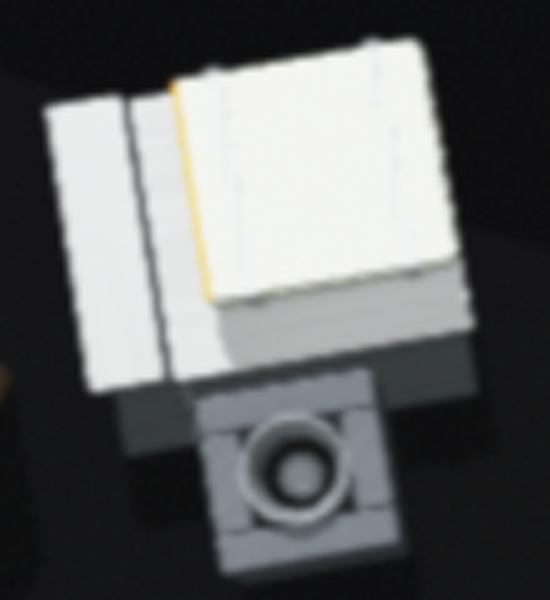

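View pics/s_all.png

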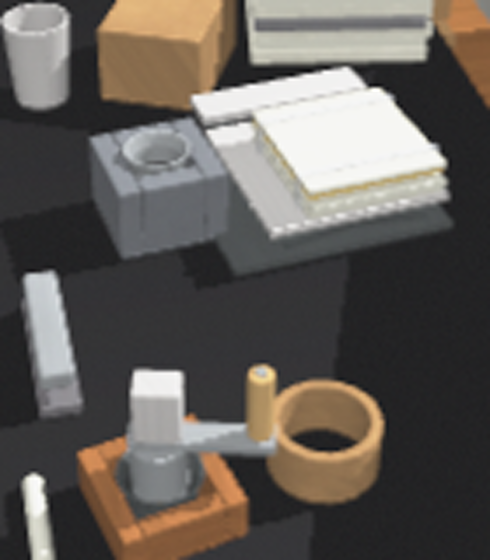

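Run:
```python
from h import *
f=lambda x0,y0,k,X,Y:(x0+(X+.5)/k-.5,y0+(Y+.5)/k-.5)
h=onz("top",*f(350,145,6,291,219),.147);b=onz("top",*f(350,145,6,263,373),.132)
print("handle",h,"block",b,np.degrees(np.arctan2(*(h-b)[1::-1])),np.linalg.norm((h-b)[:2]))
pk=[onz("top",*f(350,145,6,*q),.04) for q in((112,328),(295,278),(352,455),(168,508))];print("park",np.mean(pk,0))
print("parkhole",onz("top",*f(350,145,6,237,392),.04))
m=onz("top",*f(205,100,5,297,468),.085);print("mouth",m)
g=[onz("top",*f(205,100,5,*q),.085) for q in((195,400),(370,368),(400,547),(220,575))];print(np.mean(g,0))
print([ (np.linalg.norm(g[i]-g[i-1]),np.degrees(np.arctan2(*(g[i]-g[i-1])[1::-1]))) for i in range(4)])
print("tape",onz("top",*f(350,145,6,170,133),.048))
d=[onz("top",*f(205,100,5,*q),.062) for q in((43,106),(122,95),(160,380),(90,390))];print("deck",d)
s=f(270,130,3.5,261,373);print(proj("side",h),s); print(tri("top",f(350,145,6,291,219),"side",s))
print(tri("top",f(205,100,5,297,468),"side",f(270,130,3.5,157,149)))
print(tri("top",f(350,145,6,263,373),"side",f(270,130,3.5,159,380)))
```

```text
handle [ 0.58316552 -0.19782864  0.147     ] block [ 0.51013059 -0.18445296  0.132     ] -10.378190352246211 0.07424964601733094
park [ 0.50973898 -0.18286789  0.04      ]
parkhole [ 0.50961553 -0.18559586  0.04      ]
mouth [0.5601074  0.19910248 0.085     ]
[0.55765917 0.19954196 0.085     ]
[(np.float64(0.10832661919658298), np.float64(8.829986398306128)), (np.float64(0.10817586726675976), np.float64(-80.04095548716971)), (np.float64(0.11144179575986496), np.float64(-170.41987558779795)), (np.float64(0.10961818901345102), np.float64(98.32084611673142))]
tape [ 0.64552313 -0.15325835  0.048     ]
deck [array([0.79567644, 0.36491326, 0.062     ]), array([0.80232278, 0.31510325, 0.062     ]), array([0.61924478, 0.28796054, 0.062     ]), array([0.61339083, 0.33132515, 0.062     ])]
[343.07632738 235.72102467] (344.2142857142857, 236.21428571428572)
(array([ 0.58473463, -0.19825713,  0.14514318]), np.float64(0.0025062547220750207))
(array([0.56158946, 0.19940948, 0.08279653]), np.float64(0.002342426840925385))
(array([ 0.51213379, -0.18382471,  0.13625084]), np.float64(0.004840147921973221))
```

Run:
```python
from h import *
from scipy.spatial.transform import Rotation as R
s=r.sense();M=R.from_euler('xyz',s['eef_rot'],degrees=True).as_matrix();print(M.round(3))
print("jaw yaw",np.degrees(np.arctan2(M[1,1],M[0,1])))
i=r.camera_info("wrist");T=np.array(i["camera_from_world"]);c=-T[:3,:3].T@T[:3,3];print(c, M.T@(c-s['tool_pos']), T[2,:3])
```

```text
[[-0.     0.238 -0.971]
 [ 0.001 -0.971 -0.238]
 [-1.    -0.001  0.   ]]
jaw yaw -76.20436039383398
[ 0.2242735  -0.63921545  0.38518466] [-0.08302309 -0.00058779 -0.06531983] [-0.22391717 -0.05306048 -0.97316272]
```

Call:
{"method": "servo_tool", "body": {"plan": [{"x": 0.34,"y": 0.45,"wz": 1},{"x": 0.34,"y": 0.45,"wz": 1},{"x": 0.34,"y": 0.45,"wz": 1},{"x": 0.34,"y": 0.45,"wz": 1},{"x": 0.34,"y": 0.45,"wz": 1}], "fingers": 1}}

```text
invalid input at $.plan[0]: expected keys x, y, z, wx, wy, wz
```

```bash
cat > st.py <<'E'
from h import *
from scipy.spatial.transform import Rotation as R
def st():
    s=r.sense();M=R.from_euler('xyz',s['eef_rot'],degrees=True).as_matrix()
    print("t",s['t'],"j",s['joints'].round(1),"p",s['tool_pos'].round(4),"yaw",round(float(np.degrees(np.arctan2(M[1,1],M[0,1]))),2),"tilt",(M[:2,0]*57.3).round(2),"F",s['ft_force'].round(2),"M",s['moment'].round(2),"w",round(float(s['gripper_width']),4));return s,M
if __name__=="__main__": st()
E
python3 st.py
```

```text
t 0.15 j [67.6 24.4  4.2 92.  -2.  63.6 -3.8] p [ 0.161  -0.6553  0.3022] yaw -76.2 tilt [-0.01  0.05] F [-0.42  0.07 -0.02] M [-0.03 -0.02 -0.02] w 0.0939
```

Call:
{"method": "servo_tool", "body": {"plan": [{"x": 0.34,"y": 0.45,"z": 0,"wx": 0,"wy": 0,"wz": 1},{"x": 0.34,"y": 0.45,"z": 0,"wx": 0,"wy": 0,"wz": 1},{"x": 0.34,"y": 0.45,"z": 0,"wx": 0,"wy": 0,"wz": 1},{"x": 0.34,"y": 0.45,"z": 0,"wx": 0,"wy": 0,"wz": 1},{"x": 0.34,"y": 0.45,"z": 0,"wx": 0,"wy": 0,"wz": 1}], "fingers": 1}}

```text
t: 0.65
tool_pos: [0.2293, -0.5646, 0.3025]
eef_rot: [-99.1, 90.0, 124.9]
ft_force: [0.3, -0.6, 1.0]
gripper_width: 0.0942
```

```bash
python3 st.py
```

```text
t 0.65 j [ 64.8  18.5  -3.7 100.5   1.3  61.1  14.7] p [ 0.2293 -0.5646  0.3025] yaw -45.96 tilt [-0.01  0.02] F [ 0.33 -0.6   1.04] M [-0.09 -0.07  0.01] w 0.0942
```

Call:
{"method": "servo_tool", "body": {"plan": [{"x": 0.34,"y": 0.45,"z": 0,"wx": 0,"wy": 0,"wz": 1},{"x": 0.34,"y": 0.45,"z": 0,"wx": 0,"wy": 0,"wz": 1},{"x": 0.34,"y": 0.45,"z": 0,"wx": 0,"wy": 0,"wz": 1},{"x": 0.34,"y": 0.45,"z": 0,"wx": 0,"wy": 0,"wz": 1},{"x": 0.34,"y": 0.45,"z": 0,"wx": 0,"wy": 0,"wz": 1}]}}

```text
t: 1.15
tool_pos: [0.2973, -0.4747, 0.3025]
eef_rot: [-118.7, 90.0, 135.4]
ft_force: [0.1, 0.6, -0.2]
gripper_width: 0.0939
```

Call:
{"method": "servo_tool", "body": {"plan": [{"x": 0.34,"y": 0.45,"z": 0,"wx": 0,"wy": 0,"wz": 1},{"x": 0.34,"y": 0.45,"z": 0,"wx": 0,"wy": 0,"wz": 1},{"x": 0.34,"y": 0.45,"z": 0,"wx": 0,"wy": 0,"wz": 1},{"x": 0.34,"y": 0.45,"z": 0,"wx": 0,"wy": 0,"wz": 1},{"x": 0.34,"y": 0.45,"z": 0,"wx": 0,"wy": 0,"wz": 1}]}}

```text
t: 1.65
tool_pos: [0.3653, -0.3847, 0.3026]
eef_rot: [-124.6, 90.0, 159.5]
ft_force: [-0.2, -0.4, 0.7]
gripper_width: 0.0938
```

Call:
{"method": "servo_tool", "body": {"plan": [{"x": 0.34,"y": 0.45,"z": 0,"wx": 0,"wy": 0,"wz": 1},{"x": 0.34,"y": 0.45,"z": 0,"wx": 0,"wy": 0,"wz": 1},{"x": 0.34,"y": 0.45,"z": 0,"wx": 0,"wy": 0,"wz": 1},{"x": 0.34,"y": 0.45,"z": 0,"wx": 0,"wy": 0,"wz": 1},{"x": 0.34,"y": 0.45,"z": 0,"wx": 0,"wy": 0,"wz": 1}]}}

```text
t: 2.15
tool_pos: [0.4333, -0.2947, 0.3026]
eef_rot: [-143.4, 90.0, 170.7]
ft_force: [-0.1, 0.3, -0.1]
gripper_width: 0.0939
```

```bash
python3 st.py
```

```text
t 2.15 j [ 51.6  12.3 -27.8 109.9   6.6  59.4  65. ] p [ 0.4333 -0.2947  0.3026] yaw 44.04 tilt [-0.02  0.  ] F [-0.12  0.33 -0.1 ] M [ 0.03 -0.14  0.04] w 0.0939
```

Call:
{"method": "servo_tool", "body": {"plan": [{"x": 0.35,"y": 0.5,"z": 0,"wx": 0,"wy": 0,"wz": 1},{"x": 0.35,"y": 0.5,"z": 0,"wx": 0,"wy": 0,"wz": 1},{"x": 0.35,"y": 0.5,"z": 0,"wx": 0,"wy": 0,"wz": 1},{"x": 0.35,"y": 0.5,"z": 0,"wx": 0,"wy": 0,"wz": 1},{"x": 0.35,"y": 0.5,"z": 0,"wx": 0,"wy": 0,"wz": 1}]}}

```text
t: 2.65
tool_pos: [0.5033, -0.1947, 0.3026]
eef_rot: [-143.2, 90.0, -159.1]
ft_force: [0.0, -0.7, -0.1]
gripper_width: 0.0939
```

Call:
{"method": "servo_tool", "body": {"plan": [{"x": 0.19,"y": 0.25,"z": 0,"wx": 0,"wy": 0,"wz": 0.93},{"x": 0,"y": 0,"z": 0,"wx": 0,"wy": 0,"wz": 0},{"x": 0,"y": 0,"z": 0,"wx": 0,"wy": 0,"wz": 0}]}}

```text
t: 2.95
tool_pos: [0.5102, -0.186, 0.3024]
eef_rot: [-168.5, 90.0, -179.3]
ft_force: [0.5, -0.2, 0.3]
gripper_width: 0.0939
```

```bash
python3 st.py
python3 - <<'E'
from h import *
cv2.imwrite("pics/w1.png",r.grab_frame("wrist")[:,:,::-1]);i=r.camera_info("wrist")
for p in((0.511,-.1845,.132),(.5838,-.198,.147),(0.511,-.1845,.04)): print(proj("wrist",np.array(p),i))
E
```

```text
t 2.95 j [ 44.5  15.6 -36.8 107.2  10.6  60.7  82.7] p [ 0.5102 -0.186   0.3024] yaw 79.2 tilt [-0.04 -0.  ] F [ 0.49 -0.24  0.29] M [ 0.02 -0.09  0.01] w 0.0939
[323.58265194 208.12372048]
[324.03952739 296.36155489]
[323.06190251 187.19930374]
```

View pics/w1.png

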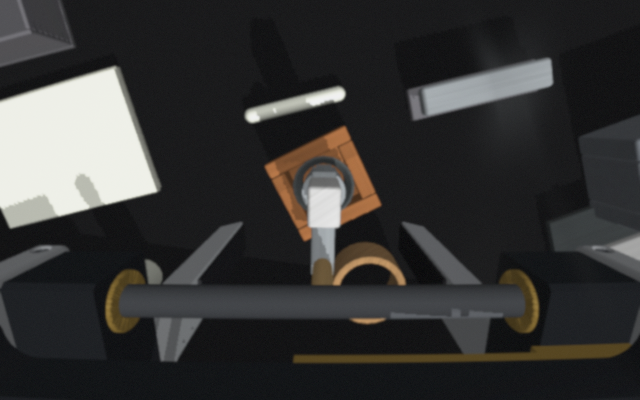

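Run:
```python
import cv2
t=cv2.imread('pics/w1.png')
cv2.imwrite('pics/w1c.png',cv2.resize(t[150:290,260:390],None,fx=4,fy=4,interpolation=cv2.INTER_CUBIC))
```

```text
(no output)
```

View pics/w1c.png

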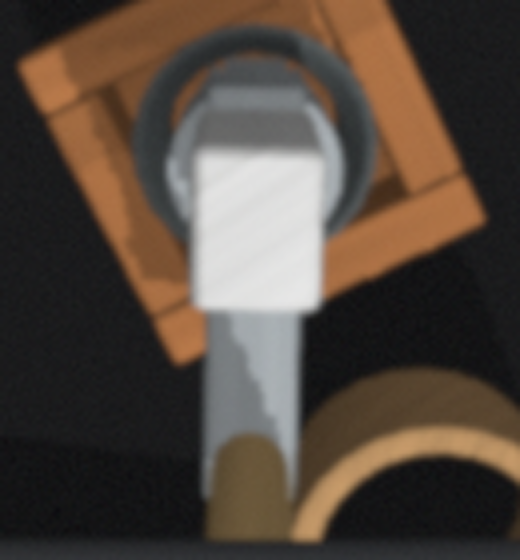

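Run:
```python
from h import *
i=r.camera_info("wrist")
f=lambda X,Y:(260+(X+.5)/4-.5,150+(Y+.5)/4-.5)
q=[onz("wrist",*f(*p),.132,i) for p in((198,150),(322,150),(319,308),(193,308))]
print(np.mean(q,0)); a=lambda v:np.degrees(np.arctan2(v[1],v[0])).round(2)
print(a(q[3]-q[0]),a(q[2]-q[1]),a(q[1]-q[0])-90,a(q[2]-q[3])-90,[np.linalg.norm(q[k]-q[k-1]).round(4) for k in range(4)])
A=[onz("wrist",*f(*p),.082,i) for p in((205,320),(300,320),(205,490),(297,490))]
print(a(A[2]+A[3]-A[0]-A[1]),[x.round(4) for x in A])
```

```text
[ 0.51027132 -0.1839014   0.132     ]
-13.13 -11.1 -10.819999999999993 -10.829999999999998 [np.float64(0.0345), np.float64(0.0258), np.float64(0.0345), np.float64(0.027)]
-11.25 [array([ 0.5442, -0.2038,  0.082 ]), array([ 0.5488, -0.1798,  0.082 ]), array([ 0.5909, -0.2131,  0.082 ]), array([ 0.5955, -0.189 ,  0.082 ])]
```

Call:
{"method": "servo_tool", "body": {"plan": [{"x": 0.01,"y": 0.05,"z": -0.7,"wx": 0,"wy": 0,"wz": -0.03},{"x": 0,"y": 0,"z": -0.7,"wx": 0,"wy": 0,"wz": 0},{"x": 0,"y": 0,"z": -0.7,"wx": 0,"wy": 0,"wz": 0},{"x": 0,"y": 0,"z": -0.78,"wx": 0,"wy": 0,"wz": 0},{"x": 0,"y": 0,"z": 0,"wx": 0,"wy": 0,"wz": 0}]}}

```text
t: 3.5
tool_pos: [0.5087, -0.1841, 0.1843]
eef_rot: [173.8, 89.7, 162.9]
ft_force: [-0.3, 0.0, 1.4]
gripper_width: 0.0939
```

Call:
{"method": "servo_tool", "body": {"plan": [{"x": 0,"y": 0,"z": 0,"wx": 0,"wy": 0,"wz": 0},{"x": 0,"y": 0,"z": 0,"wx": 0,"wy": 0,"wz": 0},{"x": 0,"y": 0,"z": 0,"wx": 0,"wy": 0,"wz": 0},{"x": 0,"y": 0,"z": 0,"wx": 0,"wy": 0,"wz": 0},{"x": 0,"y": 0,"z": 0,"wx": 0,"wy": 0,"wz": 0}], "fingers": -1, "squeeze": 50}}

```text
t: 4.0
tool_pos: [0.5111, -0.1836, 0.1881]
eef_rot: [-24.1, 89.9, -34.9]
ft_force: [0.9, -0.0, 0.2]
gripper_width: 0.0572
```

```bash
python3 st.py
```

```text
t 4.0 j [ 41.1  23.5 -34.3 113.3  17.5  48.3  76.4] p [ 0.5111 -0.1836  0.1881] yaw 79.18 tilt [ 0.05 -0.03] F [ 0.87 -0.    0.15] M [ 0.04 -0.14  0.04] w 0.0572
```

Still closing; wait more.

Call:
{"method": "servo_tool", "body": {"plan": [{"x": 0,"y": 0,"z": 0,"wx": 0,"wy": 0,"wz": 0},{"x": 0,"y": 0,"z": 0,"wx": 0,"wy": 0,"wz": 0},{"x": 0,"y": 0,"z": 0,"wx": 0,"wy": 0,"wz": 0},{"x": 0,"y": 0,"z": 0,"wx": 0,"wy": 0,"wz": 0},{"x": 0,"y": 0,"z": 0,"wx": 0,"wy": 0,"wz": 0}]}}

```text
t: 4.5
tool_pos: [0.5109, -0.1835, 0.1874]
eef_rot: [-172.6, 90.0, 176.6]
ft_force: [-0.1, 0.3, -0.7]
gripper_width: 0.0279
```

Call:
{"method": "servo_tool", "body": {"plan": [{"x": 0,"y": 0,"z": 0,"wx": 0,"wy": 0,"wz": 0},{"x": 0,"y": 0,"z": 0,"wx": 0,"wy": 0,"wz": 0}]}}

```text
t: 4.7
tool_pos: [0.5109, -0.1835, 0.1874]
eef_rot: [-159.6, 90.0, -170.4]
ft_force: [-0.2, -0.4, -2.4]
gripper_width: 0.0275
```

```bash
python3 st.py
```

```text
t 4.7 j [ 41.   23.6 -34.2 113.3  17.5  48.3  76.4] p [ 0.5109 -0.1835  0.1874] yaw 79.19 tilt [-0.01 -0.  ] F [-0.19 -0.36 -2.42] M [-0.05 -0.17 -0.01] w 0.0275
```

Call:
{"method": "servo_tool", "body": {"plan": [{"x": 0,"y": 0,"z": 0.2,"wx": 0,"wy": 0,"wz": 0},{"x": 0,"y": 0,"z": 0.5,"wx": 0,"wy": 0,"wz": 0},{"x": 0,"y": 0,"z": 0.8,"wx": 0,"wy": 0,"wz": 0},{"x": 0,"y": 0,"z": 0.8,"wx": 0,"wy": 0,"wz": 0},{"x": 0,"y": 0,"z": 0.7,"wx": 0,"wy": 0,"wz": 0}]}}

```text
t: 5.2
tool_pos: [0.5108, -0.1832, 0.3094]
eef_rot: [12.9, 90.0, 2.1]
ft_force: [0.5, 0.5, -3.6]
gripper_width: 0.0278
```

Call:
{"method": "servo_tool", "body": {"plan": [{"x": 0.1,"y": 0.6,"z": 0,"wx": 0,"wy": 0,"wz": 0},{"x": 0.1,"y": 0.8,"z": 0,"wx": 0,"wy": 0,"wz": 0},{"x": 0.1,"y": 0.9,"z": 0,"wx": 0,"wy": 0,"wz": 0},{"x": 0.1,"y": 0.9,"z": 0,"wx": 0,"wy": 0,"wz": 0},{"x": 0.1,"y": 0.9,"z": 0,"wx": 0,"wy": 0,"wz": 0}]}}

```text
t: 5.7
tool_pos: [0.5307, -0.0181, 0.3079]
eef_rot: [-81.7, 90.0, -92.5]
ft_force: [0.8, 0.7, -4.3]
gripper_width: 0.0274
```

Call:
{"method": "servo_tool", "body": {"plan": [{"x": 0.1,"y": 0.9,"z": 0,"wx": 0,"wy": 0,"wz": 0},{"x": 0.1,"y": 0.9,"z": 0,"wx": 0,"wy": 0,"wz": 0},{"x": 0.1,"y": 0.9,"z": 0,"wx": 0,"wy": 0,"wz": 0},{"x": 0.1,"y": 0.8,"z": 0,"wx": 0,"wy": 0,"wz": 0},{"x": 0.1,"y": 0.7,"z": 0,"wx": 0,"wy": 0,"wz": 0}]}}

```text
t: 6.2
tool_pos: [0.5506, 0.1504, 0.3079]
eef_rot: [159.5, 90.0, 148.7]
ft_force: [-0.5, -0.8, -3.9]
gripper_width: 0.0277
```

Call:
{"method": "servo_tool", "body": {"plan": [{"x": 0.1,"y": 0.6,"z": 0,"wx": 0,"wy": 0,"wz": 0},{"x": 0.1,"y": 0.4,"z": 0,"wx": 0,"wy": 0,"wz": 0},{"x": 0.05,"y": 0.26,"z": 0,"wx": 0,"wy": 0,"wz": 0},{"x": 0,"y": 0,"z": 0,"wx": 0,"wy": 0,"wz": 0},{"x": 0,"y": 0,"z": 0,"wx": 0,"wy": 0,"wz": 0}]}}

```text
t: 6.7
tool_pos: [0.5608, 0.1982, 0.3074]
eef_rot: [-112.4, 90.0, -123.2]
ft_force: [-1.0, -0.7, -3.5]
gripper_width: 0.0279
```

```bash
python3 st.py
python3 - <<'E'
from h import *
for n in("wrist","side","top"):
  cv2.imwrite(f"pics/{n}2.png",r.grab_frame(n)[:,:,::-1])
t=cv2.imread('pics/side2.png')
cv2.imwrite('pics/s2c.png',cv2.resize(t[90:230,270:420],None,fx=4,fy=4,interpolation=cv2.INTER_CUBIC))
E
```

```text
t 6.7 j [  9.6  22.4 -44.9 100.1  17.3  64.7  38.5] p [0.5608 0.1982 0.3074] yaw 79.18 tilt [-0.02 -0.03] F [-1.05 -0.73 -3.55] M [ 0.03 -0.07  0.06] w 0.0279
```

View pics/wrist2.png

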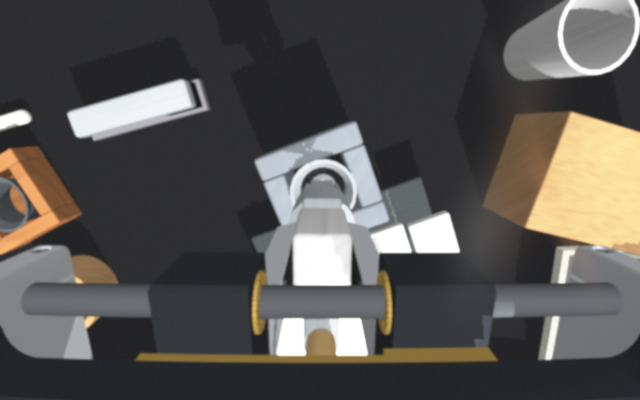

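View pics/s2c.png

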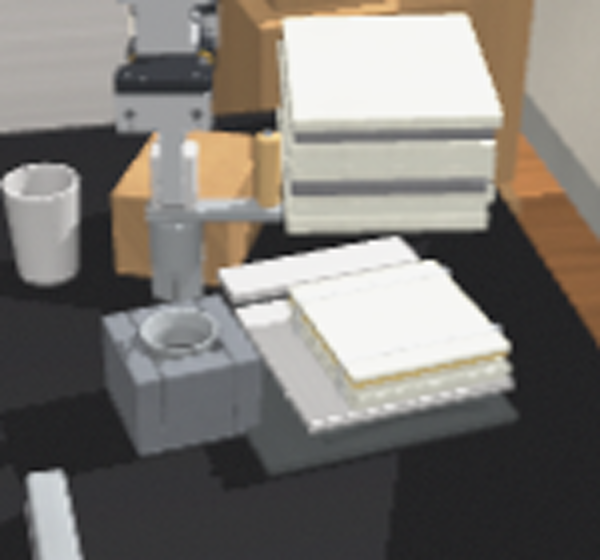

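Run:
```python
from h import *
t=cv2.imread('pics/wrist2.png')
cv2.imwrite('pics/w2c.png',cv2.resize(t[110:260,245:400],None,fx=4,fy=4,interpolation=cv2.INTER_CUBIC))
i=r.camera_info("wrist")
th=np.linspace(0,2*np.pi,12,endpoint=False)
for c in((.5601,.1991),(.5608,.1982)):
  print([(((proj("wrist",np.array([c[0]+.03*np.cos(a),c[1]+.03*np.sin(a),.085]),i)-[245,110])*4+1.5).round().astype(int)).tolist() for a in th])
# foot circle
c=(.5608,.1982);print([(((proj("wrist",np.array([c[0]+.02225*np.cos(a),c[1]+.02225*np.sin(a),.122]),i)-[245,110])*4+1.5).round().astype(int)).tolist() for a in th])
```

```text
[[333, 445], [388, 420], [423, 371], [429, 311], [403, 256], [351, 221], [288, 216], [232, 244], [198, 295], [195, 355], [222, 408], [273, 441]]
[[330, 449], [385, 423], [420, 374], [426, 315], [400, 259], [348, 224], [285, 220], [229, 247], [195, 298], [192, 358], [219, 412], [270, 444]]
[[327, 466], [373, 444], [402, 404], [407, 354], [385, 308], [342, 279], [289, 275], [242, 298], [213, 340], [211, 390], [234, 435], [276, 462]]
```

View pics/w2c.png

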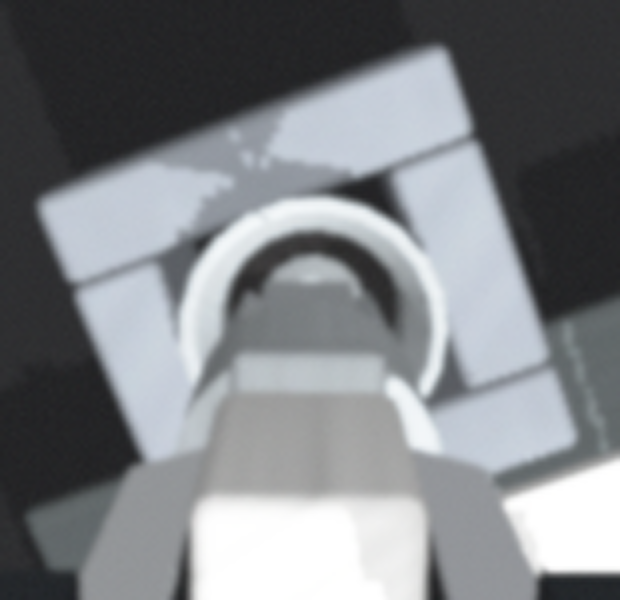

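Run:
```python
from h import *
i=r.camera_info("wrist")
f=lambda X,Y:(245+(X+.5)/4-.5,110+(Y+.5)/4-.5)
q=[onz("wrist",*f(*p),.085,i) for p in((38,202),(443,47),(577,445))]
print([x.round(4) for x in q],(q[0]+q[2])/2,np.linalg.norm(q[0]-q[1]),np.linalg.norm(q[2]-q[1]))
v=(q[2]-q[1]);print(np.degrees(np.arctan2(v[1],v[0])))
# ring circle fit from outer points
P=np.array([onz("wrist",*f(*p),.085,i)[:2] for p in((180,325),(197,262),(235,222),(314,197),(390,220),(432,268),(447,325),(430,388))])
A=np.c_[2*P,np.ones(len(P))];s=np.linalg.lstsq(A,(P**2).sum(1),rcond=None)[0];print(s[:2],np.sqrt(s[2]+s[:2]@s[:2]))
```

```text
[array([0.515 , 0.1393, 0.085 ]), array([0.4972, 0.2432, 0.085 ]), array([0.6019, 0.2607, 0.085 ])] [0.55842675 0.20000498 0.085     ] 0.10543565243569678 0.1061125460758724
9.513384067100212
[0.55936526 0.19970854] 0.03347946413637611
```

Call:
{"method": "servo_tool", "body": {"plan": [{"x": -0.02,"y": 0.04,"z": -0.3,"wx": 0,"wy": 0,"wz": 0},{"x": 0,"y": 0,"z": -0.3,"wx": 0,"wy": 0,"wz": 0},{"x": 0,"y": 0,"z": -0.3,"wx": 0,"wy": 0,"wz": 0},{"x": 0,"y": 0,"z": 0,"wx": 0,"wy": 0,"wz": 0}]}}

```text
t: 7.25
tool_pos: [0.5594, 0.1999, 0.2691]
eef_rot: [-151.6, 89.8, -162.4]
ft_force: [0.3, -1.2, -4.2]
gripper_width: 0.0277
```

```bash
python3 st.py
```

```text
t 7.25 j [  8.5  24.6 -44.1 102.4  19.2  61.   36.7] p [0.5594 0.1999 0.2691] yaw 79.2 tilt [-0.18 -0.06] F [ 0.26 -1.18 -4.17] M [ 0.04 -0.11 -0.  ] w 0.0277
```

Call:
{"method": "servo_tool", "body": {"plan": [{"x": 0,"y": 0,"z": -0.2,"wx": 0,"wy": 0,"wz": 0},{"x": 0,"y": 0,"z": -0.1,"wx": 0,"wy": 0,"wz": 0},{"x": 0,"y": 0,"z": 0,"wx": 0,"wy": 0,"wz": 0}]}}

```text
t: 7.55
tool_pos: [0.56, 0.2005, 0.2589]
eef_rot: [-154.4, 90.0, -165.2]
ft_force: [0.0, 0.2, -3.2]
gripper_width: 0.0278
```

```bash
python3 st.py
```

```text
t 7.55 j [  8.2  25.2 -43.8 103.   19.9  59.9  36.2] p [0.56   0.2005 0.2589] yaw 79.2 tilt [-0.04 -0.01] F [ 0.03  0.19 -3.22] M [ 0.04 -0.09 -0.04] w 0.0278
```

Call:
{"method": "servo_tool", "body": {"plan": [{"x": 0,"y": -0.01,"z": -0.15,"wx": 0,"wy": 0,"wz": 0},{"x": 0,"y": 0,"z": -0.15,"wx": 0,"wy": 0,"wz": 0},{"x": 0,"y": 0,"z": 0,"wx": 0,"wy": 0,"wz": 0}]}}

```text
t: 7.85
tool_pos: [0.5599, 0.1998, 0.2466]
eef_rot: [-145.9, 89.9, -156.7]
ft_force: [-0.6, -0.6, -3.4]
gripper_width: 0.0275
```

```bash
python3 st.py
```

```text
t 7.85 j [  7.9  25.9 -43.4 103.7  20.6  58.7  35.6] p [0.5599 0.1998 0.2466] yaw 79.19 tilt [-0.06 -0.03] F [-0.65 -0.61 -3.38] M [ 0.01 -0.06 -0.03] w 0.0275
```

Call:
{"method": "servo_tool", "body": {"plan": [{"x": 0,"y": 0,"z": -0.05,"wx": 0,"wy": 0,"wz": 0},{"x": 0,"y": 0,"z": -0.05,"wx": 0,"wy": 0,"wz": 0},{"x": 0,"y": 0,"z": 0,"wx": 0,"wy": 0,"wz": 0}]}}

```text
t: 8.15
tool_pos: [0.5601, 0.2001, 0.2433]
eef_rot: [-136.5, 90.0, -147.3]
ft_force: [-0.3, 1.0, -3.6]
gripper_width: 0.0275
```

```bash
python3 st.py
```

```text
t 8.15 j [  7.8  26.1 -43.3 103.8  20.8  58.3  35.5] p [0.5601 0.2001 0.2433] yaw 79.2 tilt [-0.01 -0.01] F [-0.25  0.96 -3.62] M [ 0.07 -0.1  -0.01] w 0.0275
```

Call:
{"method": "servo_tool", "body": {"plan": [{"x": 0,"y": 0,"z": -0.05,"wx": 0,"wy": 0,"wz": 0},{"x": 0,"y": 0,"z": -0.05,"wx": 0,"wy": 0,"wz": 0},{"x": 0,"y": 0,"z": 0,"wx": 0,"wy": 0,"wz": 0}]}}

```text
t: 8.45
tool_pos: [0.56, 0.2, 0.2392]
eef_rot: [-148.1, 90.0, -158.9]
ft_force: [-0.7, -0.1, -2.7]
gripper_width: 0.0276
```

```bash
python3 st.py
```

```text
t 8.45 j [  7.7  26.4 -43.2 104.   21.   57.9  35.3] p [0.56   0.2    0.2392] yaw 79.2 tilt [-0.02 -0.01] F [-0.71 -0.12 -2.68] M [-0.01 -0.07 -0.04] w 0.0276
```

Call:
{"method": "servo_tool", "body": {"plan": [{"x": 0,"y": 0,"z": -0.04,"wx": 0,"wy": 0,"wz": 0},{"x": 0,"y": 0,"z": 0,"wx": 0,"wy": 0,"wz": 0}]}}

```text
t: 8.65
tool_pos: [0.5601, 0.2, 0.2377]
eef_rot: [-143.9, 90.0, -154.7]
ft_force: [-0.0, -0.1, -3.2]
gripper_width: 0.0275
```

```bash
python3 st.py
```

```text
t 8.65 j [  7.6  26.5 -43.1 104.1  21.1  57.8  35.2] p [0.5601 0.2    0.2377] yaw 79.19 tilt [-0.02 -0.01] F [-0.01 -0.08 -3.2 ] M [ 0.01 -0.11 -0.02] w 0.0275
```

Call:
{"method": "servo_tool", "body": {"plan": [{"x": 0,"y": 0,"z": -0.03,"wx": 0,"wy": 0,"wz": 0},{"x": 0,"y": 0,"z": 0,"wx": 0,"wy": 0,"wz": 0}]}}

```text
t: 8.85
tool_pos: [0.5601, 0.2001, 0.2366]
eef_rot: [-141.9, 90.0, -152.7]
ft_force: [0.5, -0.0, -4.2]
gripper_width: 0.0279
```

Call:
{"method": "servo_tool", "body": {"plan": [{"x": 0,"y": 0,"z": -0.03,"wx": 0,"wy": 0,"wz": 0},{"x": 0,"y": 0,"z": 0,"wx": 0,"wy": 0,"wz": 0}]}}

```text
t: 9.05
tool_pos: [0.5601, 0.2001, 0.2353]
eef_rot: [-140.3, 90.0, -151.1]
ft_force: [0.2, 1.0, -3.7]
gripper_width: 0.0279
```

```bash
python3 st.py
```

```text
t 9.05 j [  7.6  26.6 -43.  104.2  21.3  57.5  35.1] p [0.5601 0.2001 0.2353] yaw 79.19 tilt [-0.01 -0.01] F [ 0.22  0.98 -3.65] M [ 0.12 -0.14  0.06] w 0.0279
```

Call:
{"method": "servo_tool", "body": {"plan": [{"x": 0,"y": 0,"z": -0.03,"wx": 0,"wy": 0,"wz": 0},{"x": 0,"y": 0,"z": 0,"wx": 0,"wy": 0,"wz": 0}]}}

```text
t: 9.25
tool_pos: [0.5601, 0.2001, 0.2341]
eef_rot: [-145.9, 90.0, -156.8]
ft_force: [0.7, -0.9, -3.6]
gripper_width: 0.0278
```

Call:
{"method": "servo_tool", "body": {"plan": [{"x": 0,"y": 0,"z": -0.03,"wx": 0,"wy": 0,"wz": 0},{"x": 0,"y": 0,"z": 0,"wx": 0,"wy": 0,"wz": 0}]}}

```text
t: 9.45
tool_pos: [0.5601, 0.2001, 0.2329]
eef_rot: [-136.7, 90.0, -147.5]
ft_force: [-1.1, -0.5, -3.7]
gripper_width: 0.0281
```

```bash
python3 st.py
```

```text
t 9.45 j [  7.5  26.8 -43.  104.3  21.4  57.3  35. ] p [0.5601 0.2001 0.2329] yaw 79.2 tilt [-0. -0.] F [-1.07 -0.54 -3.72] M [ 0.11 -0.14 -0.04] w 0.0281
```

Run:
```python
from h import *
cv2.imwrite("pics/side3.png",r.grab_frame("side")[:,:,::-1])
t=cv2.imread('pics/side3.png')
cv2.imwrite('pics/s3c.png',cv2.resize(t[90:230,270:390],None,fx=5,fy=5,interpolation=cv2.INTER_CUBIC)[:600])
f=lambda p:((np.array(p)-[270,90])*5+2).round()
a=np.radians(-11);u=np.array([np.cos(a),np.sin(a)])
for z0 in (.0475,.052):
  c=np.array([.5595,.1997]); print(z0,f(proj("side",np.r_[c+.075*u,z0+.145])),f(proj("side",np.r_[c,z0+.070])))
```

```text
0.0475 [330. 272.] [218. 370.]
0.052 [330. 266.] [218. 365.]
```

View pics/s3c.png

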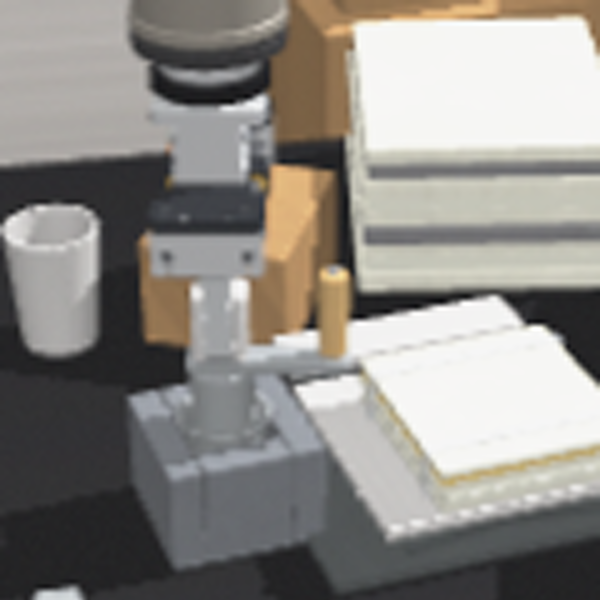

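Call:
{"method": "servo_tool", "body": {"plan": [{"x": 0,"y": 0,"z": -0.03,"wx": 0,"wy": 0,"wz": 0},{"x": 0,"y": 0,"z": 0,"wx": 0,"wy": 0,"wz": 0}]}}

```text
t: 9.7
tool_pos: [0.5602, 0.2, 0.2317]
eef_rot: [-108.5, 90.0, -119.4]
ft_force: [1.1, 0.1, -3.5]
gripper_width: 0.028
```

Call:
{"method": "servo_tool", "body": {"plan": [{"x": 0,"y": 0,"z": -0.03,"wx": 0,"wy": 0,"wz": 0},{"x": 0,"y": 0,"z": 0,"wx": 0,"wy": 0,"wz": 0}]}}

```text
t: 9.9
tool_pos: [0.5602, 0.2, 0.2307]
eef_rot: [-26.5, 90.0, -37.3]
ft_force: [0.9, -1.1, -2.8]
gripper_width: 0.0279
```

```bash
python3 st.py
```

```text
t 9.9 j [  7.4  26.9 -42.9 104.4  21.6  57.1  34.8] p [0.5602 0.2    0.2307] yaw 79.19 tilt [ 0.01 -0.01] F [ 0.91 -1.06 -2.76] M [-0.17 -0.28  0.01] w 0.0279
```

Call:
{"method": "servo_tool", "body": {"plan": [{"x": 0,"y": 0,"z": -0.03,"wx": 0,"wy": 0,"wz": 0},{"x": 0,"y": 0,"z": 0,"wx": 0,"wy": 0,"wz": 0},{"x": 0,"y": 0,"z": 0,"wx": 0,"wy": 0,"wz": 0}]}}

```text
t: 10.2
tool_pos: [0.5602, 0.2001, 0.2295]
eef_rot: [-12.3, 90.0, -23.1]
ft_force: [0.4, -1.9, 0.3]
gripper_width: 0.0276
```

```bash
python3 st.py
```

```text
t 10.2 j [  7.4  27.  -42.9 104.5  21.6  56.9  34.8] p [0.5602 0.2001 0.2295] yaw 79.19 tilt [ 0.01 -0.  ] F [ 0.4  -1.91  0.32] M [-0.34 -0.18 -0.02] w 0.0276
```

Call:
{"method": "servo_tool", "body": {"plan": [{"x": 0,"y": 0,"z": -0.03,"wx": 0,"wy": 0,"wz": 0},{"x": 0,"y": 0,"z": 0,"wx": 0,"wy": 0,"wz": 0},{"x": 0,"y": 0,"z": 0,"wx": 0,"wy": 0,"wz": 0}]}}

```text
t: 10.5
tool_pos: [0.5602, 0.2001, 0.2282]
eef_rot: [-41.1, 90.0, -51.9]
ft_force: [-0.2, -0.9, 0.2]
gripper_width: 0.0274
```

```bash
python3 st.py
```

```text
t 10.5 j [  7.3  27.1 -42.8 104.6  21.7  56.8  34.7] p [0.5602 0.2001 0.2282] yaw 79.19 tilt [ 0. -0.] F [-0.22 -0.88  0.24] M [-0.42 -0.37  0.02] w 0.0274
```

Call:
{"method": "servo_tool", "body": {"plan": [{"x": 0,"y": 0,"z": -0.03,"wx": 0,"wy": 0,"wz": 0},{"x": 0,"y": 0,"z": 0,"wx": 0,"wy": 0,"wz": 0},{"x": 0,"y": 0,"z": 0,"wx": 0,"wy": 0,"wz": 0}]}}

```text
t: 10.8
tool_pos: [0.5602, 0.2001, 0.227]
eef_rot: [-89.9, 90.0, -100.7]
ft_force: [1.0, -1.5, 0.6]
gripper_width: 0.0282
```

```bash
python3 st.py;python3 st.py|cut -d F -f 2
```

```text
t 10.8 j [  7.3  27.2 -42.8 104.6  21.8  56.7  34.7] p [0.5602 0.2001 0.227 ] yaw 79.19 tilt [-0. -0.] F [ 0.98 -1.47  0.58] M [-0.41 -0.44 -0.02] w 0.0282
 [ 0.98 -1.47  0.58] M [-0.41 -0.44 -0.02] w 0.0282
```

Call:
{"method": "servo_tool", "body": {"plan": [{"x": 0,"y": 0,"z": -0.03,"wx": 0,"wy": 0,"wz": 0},{"x": 0,"y": 0,"z": 0,"wx": 0,"wy": 0,"wz": 0},{"x": 0,"y": 0,"z": 0,"wx": 0,"wy": 0,"wz": 0}]}}

```text
t: 11.1
tool_pos: [0.5602, 0.2001, 0.2258]
eef_rot: [-97.4, 90.0, -108.2]
ft_force: [1.0, -0.8, 0.8]
gripper_width: 0.0276
```

Call:
{"method": "servo_tool", "body": {"plan": [{"x": 0,"y": 0,"z": -0.03,"wx": 0,"wy": 0,"wz": 0},{"x": 0,"y": 0,"z": 0,"wx": 0,"wy": 0,"wz": 0},{"x": 0,"y": 0,"z": 0,"wx": 0,"wy": 0,"wz": 0}]}}

```text
t: 11.4
tool_pos: [0.5601, 0.2001, 0.2246]
eef_rot: [-147.2, 90.0, -158.0]
ft_force: [0.7, -0.9, 0.4]
gripper_width: 0.0277
```

```bash
python3 st.py
python3 - <<'E'
from h import *
cv2.imwrite("pics/side4.png",r.grab_frame("side")[:,:,::-1])
t=cv2.imread('pics/side4.png')
cv2.imwrite('pics/s4c.png',cv2.resize(t[90:230,270:390],None,fx=5,fy=5,interpolation=cv2.INTER_CUBIC)[:600])
f=lambda p:((np.array(p)-[270,90])*5+2).round()
a=np.radians(-11);u=np.array([np.cos(a),np.sin(a)])
for z0 in (.039,.0475,.052):
  c=np.array([.5595,.1997]); print(z0,f(proj("side",np.r_[c+.075*u,z0+.145])),f(proj("side",np.r_[c,z0+.070])))
E
```

```text
t 11.4 j [  7.2  27.3 -42.7 104.7  21.9  56.5  34.5] p [0.5601 0.2001 0.2246] yaw 79.19 tilt [-0.01 -0.  ] F [ 0.7  -0.92  0.43] M [-0.47 -0.58  0.03] w 0.0277
0.039 [330. 284.] [218. 381.]
0.0475 [330. 272.] [218. 370.]
0.052 [330. 266.] [218. 365.]
```

View pics/s4c.png

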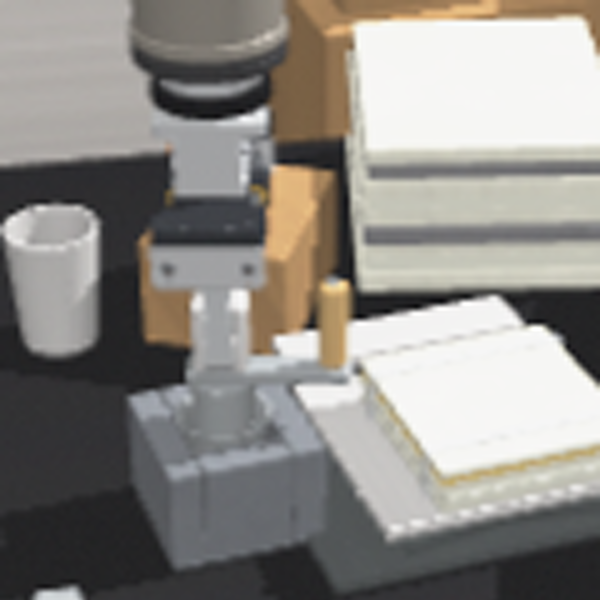

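Call:
{"method": "servo_tool", "body": {"plan": [{"x": 0,"y": 0,"z": -0.05,"wx": 0,"wy": 0,"wz": 0},{"x": 0,"y": 0,"z": -0.05,"wx": 0,"wy": 0,"wz": 0},{"x": 0,"y": 0,"z": 0,"wx": 0,"wy": 0,"wz": 0},{"x": 0,"y": 0,"z": 0,"wx": 0,"wy": 0,"wz": 0}]}}

```text
t: 11.85
tool_pos: [0.5601, 0.2, 0.2204]
eef_rot: [-156.4, 90.0, -167.2]
ft_force: [1.5, -1.9, -2.2]
gripper_width: 0.0277
```

Call:
{"method": "servo_tool", "body": {"plan": [{"x": 0,"y": 0,"z": -0.05,"wx": 0,"wy": 0,"wz": 0},{"x": 0,"y": 0,"z": 0,"wx": 0,"wy": 0,"wz": 0},{"x": 0,"y": 0,"z": 0,"wx": 0,"wy": 0,"wz": 0}]}}

```text
t: 12.15
tool_pos: [0.5601, 0.2, 0.2185]
eef_rot: [-151.6, 90.0, -162.4]
ft_force: [0.9, -1.2, -2.4]
gripper_width: 0.028
```

Call:
{"method": "servo_tool", "body": {"plan": [{"x": 0,"y": 0,"z": -0.05,"wx": 0,"wy": 0,"wz": 0},{"x": 0,"y": 0,"z": 0,"wx": 0,"wy": 0,"wz": 0},{"x": 0,"y": 0,"z": 0,"wx": 0,"wy": 0,"wz": 0}]}}

```text
t: 12.45
tool_pos: [0.5601, 0.2001, 0.2165]
eef_rot: [-142.3, 90.0, -153.1]
ft_force: [1.9, -3.4, -0.9]
gripper_width: 0.0275
```

```bash
python3 st.py
```

```text
t 12.45 j [  7.   27.9 -42.4 105.1  22.4  55.7  34.1] p [0.5601 0.2001 0.2165] yaw 79.19 tilt [-0.01 -0.  ] F [ 1.91 -3.38 -0.94] M [-0.76 -0.66  0.01] w 0.0275
```

Call:
{"method": "servo_tool", "body": {"plan": [{"x": 0.01,"y": -0.02,"z": -0.03,"wx": 0,"wy": 0,"wz": 0},{"x": 0,"y": 0,"z": 0,"wx": 0,"wy": 0,"wz": 0},{"x": 0,"y": 0,"z": 0,"wx": 0,"wy": 0,"wz": 0}]}}

```text
t: 12.75
tool_pos: [0.5604, 0.1997, 0.2154]
eef_rot: [131.6, 90.0, 120.8]
ft_force: [-1.0, 1.4, 0.8]
gripper_width: 0.0278
```

Call:
{"method": "servo_tool", "body": {"plan": [{"x": 0,"y": 0,"z": -0.03,"wx": 0,"wy": 0,"wz": 0},{"x": 0,"y": 0,"z": 0,"wx": 0,"wy": 0,"wz": 0},{"x": 0,"y": 0,"z": 0,"wx": 0,"wy": 0,"wz": 0}]}}

```text
t: 13.05
tool_pos: [0.5604, 0.1995, 0.2142]
eef_rot: [157.1, 90.0, 146.3]
ft_force: [-0.1, 0.5, -1.2]
gripper_width: 0.0277
```

```bash
python3 st.py
```

```text
t 13.05 j [  7.   28.  -42.3 105.2  22.6  55.5  34.1] p [0.5604 0.1995 0.2142] yaw 79.21 tilt [-0.01  0.01] F [-0.14  0.46 -1.18] M [0.63 0.02 0.03] w 0.0277
```

Call:
{"method": "servo_tool", "body": {"plan": [{"x": 0,"y": 0,"z": -0.03,"wx": 0,"wy": 0,"wz": 0},{"x": 0,"y": 0,"z": 0,"wx": 0,"wy": 0,"wz": 0},{"x": 0,"y": 0,"z": 0,"wx": 0,"wy": 0,"wz": 0}]}}

```text
t: 13.35
tool_pos: [0.5605, 0.1993, 0.213]
eef_rot: [-121.3, 90.0, -132.1]
ft_force: [-0.5, 2.2, -1.5]
gripper_width: 0.0275
```

Call:
{"method": "servo_tool", "body": {"plan": [{"x": 0,"y": 0,"z": -0.02,"wx": 0,"wy": 0,"wz": 0},{"x": 0,"y": 0,"z": 0,"wx": 0,"wy": 0,"wz": 0},{"x": 0,"y": 0,"z": 0,"wx": 0,"wy": 0,"wz": 0}]}}

```text
t: 13.65
tool_pos: [0.5605, 0.1992, 0.2122]
eef_rot: [-116.3, 90.0, -127.1]
ft_force: [-0.1, 2.0, 0.5]
gripper_width: 0.0279
```

```bash
python3 st.py
```

```text
t 13.65 j [  6.9  28.2 -42.2 105.3  22.7  55.3  34. ] p [0.5605 0.1992 0.2122] yaw 79.19 tilt [-0.   -0.01] F [-0.05  1.98  0.53] M [ 0.57  0.1  -0.05] w 0.0279
```

Call:
{"method": "servo_tool", "body": {"plan": [{"x": 0,"y": 0.01,"z": -0.02,"wx": 0,"wy": 0,"wz": 0},{"x": 0,"y": 0,"z": 0,"wx": 0,"wy": 0,"wz": 0},{"x": 0,"y": 0,"z": 0,"wx": 0,"wy": 0,"wz": 0}]}}

```text
t: 13.95
tool_pos: [0.5605, 0.1994, 0.2114]
eef_rot: [-100.1, 90.0, -110.9]
ft_force: [-0.5, -0.8, -0.0]
gripper_width: 0.0278
```

Call:
{"method": "servo_tool", "body": {"plan": [{"x": 0,"y": 0,"z": -0.02,"wx": 0,"wy": 0,"wz": 0},{"x": 0,"y": 0,"z": 0,"wx": 0,"wy": 0,"wz": 0},{"x": 0,"y": 0,"z": 0,"wx": 0,"wy": 0,"wz": 0}]}}

```text
t: 14.25
tool_pos: [0.5605, 0.1995, 0.2106]
eef_rot: [-106.1, 90.0, -116.9]
ft_force: [-1.2, -1.0, 0.1]
gripper_width: 0.0281
```

```bash
python3 st.py
python3 - <<'E'
from h import *
cv2.imwrite("pics/side5.png",r.grab_frame("side")[:,:,::-1])
cv2.imwrite("pics/top5.png",r.grab_frame("top")[:,:,::-1])
t=cv2.imread('pics/side5.png')
cv2.imwrite('pics/s5c.png',cv2.resize(t[100:240,290:410],None,fx=5,fy=5,interpolation=cv2.INTER_CUBIC)[:600])
t=cv2.imread('pics/top5.png')
cv2.imwrite('pics/t5c.png',cv2.resize(t[100:220,205:315],None,fx=5,fy=5,interpolation=cv2.INTER_CUBIC)[:600])
f=lambda p:((np.array(p)-[290,100])*5+2).round()
a=np.radians(-11);u=np.array([np.cos(a),np.sin(a)])
for z0 in (.028,.0365):
  c=np.array([.5595,.1997]); print(z0,f(proj("side",np.r_[c+.075*u,z0+.145])),f(proj("side",np.r_[c,z0+.070])))
E
```

```text
t 14.25 j [  6.8  28.3 -42.2 105.3  22.8  55.2  33.9] p [0.5605 0.1995 0.2106] yaw 79.18 tilt [-0.01 -0.02] F [-1.25 -1.03  0.12] M [-0.5   0.08  0.05] w 0.0281
0.028 [230. 248.] [119. 345.]
0.0365 [230. 237.] [119. 334.]
```

View pics/s5c.png

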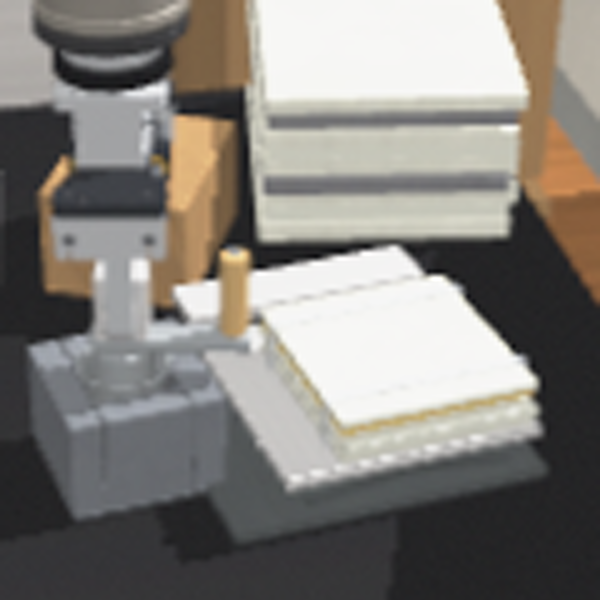

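View pics/t5c.png

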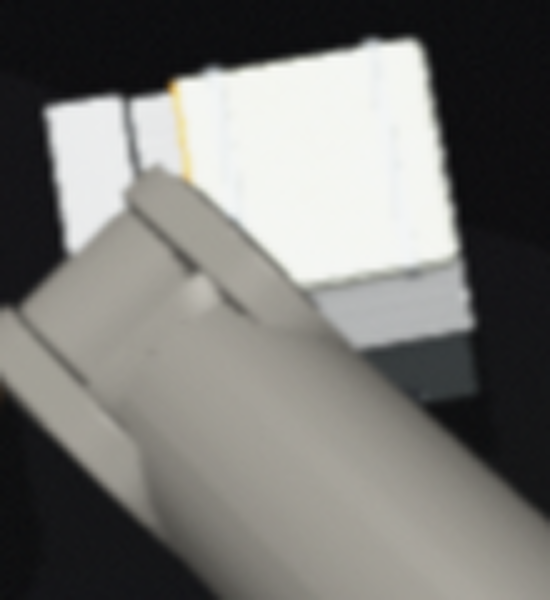

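Call:
{"method": "servo_tool", "body": {"plan": [{"x": 0,"y": 0,"z": -0.02,"wx": 0,"wy": 0,"wz": 0},{"x": 0,"y": 0,"z": 0,"wx": 0,"wy": 0,"wz": 0},{"x": 0,"y": 0,"z": 0,"wx": 0,"wy": 0,"wz": 0}]}}

```text
t: 14.65
tool_pos: [0.5605, 0.1996, 0.2098]
eef_rot: [-134.3, 90.0, -145.1]
ft_force: [-0.5, -2.4, -0.9]
gripper_width: 0.0279
```

Call:
{"method": "servo_tool", "body": {"plan": [{"x": 0,"y": 0,"z": -0.02,"wx": 0,"wy": 0,"wz": 0},{"x": 0,"y": 0,"z": 0,"wx": 0,"wy": 0,"wz": 0},{"x": 0,"y": 0,"z": 0,"wx": 0,"wy": 0,"wz": 0}]}}

```text
t: 14.95
tool_pos: [0.5606, 0.1997, 0.2091]
eef_rot: [-48.1, 90.0, -58.9]
ft_force: [-0.5, -2.2, 0.6]
gripper_width: 0.0278
```

```bash
python3 st.py
```

```text
t 14.95 j [  6.8  28.4 -42.1 105.4  22.9  55.   33.8] p [0.5606 0.1997 0.2091] yaw 79.19 tilt [ 0. -0.] F [-0.45 -2.24  0.6 ] M [-0.65  0.07 -0.03] w 0.0278
```

Call:
{"method": "servo_tool", "body": {"plan": [{"x": 0,"y": -0.005,"z": -0.02,"wx": 0,"wy": 0,"wz": 0},{"x": 0,"y": 0,"z": 0,"wx": 0,"wy": 0,"wz": 0},{"x": 0,"y": 0,"z": 0,"wx": 0,"wy": 0,"wz": 0}]}}

```text
t: 15.25
tool_pos: [0.5606, 0.1996, 0.2085]
eef_rot: [33.3, 90.0, 22.5]
ft_force: [-0.9, -2.7, 5.2]
gripper_width: 0.0279
```

Call:
{"method": "servo_tool", "body": {"plan": [{"x": 0,"y": 0,"z": -0.02,"wx": 0,"wy": 0,"wz": 0},{"x": 0,"y": 0,"z": 0,"wx": 0,"wy": 0,"wz": 0},{"x": 0,"y": 0,"z": 0,"wx": 0,"wy": 0,"wz": 0}]}}

```text
t: 15.55
tool_pos: [0.5606, 0.1997, 0.2079]
eef_rot: [18.7, 90.0, 7.9]
ft_force: [-2.3, -2.2, 9.3]
gripper_width: 0.0276
```

```bash
python3 st.py
```

```text
t 15.55 j [  6.7  28.5 -42.1 105.5  23.   54.9  33.7] p [0.5606 0.1997 0.2079] yaw 79.19 tilt [0.02 0.  ] F [-2.32 -2.22  9.3 ] M [-0.8   0.67 -0.02] w 0.0276
```

Call:
{"method": "servo_tool", "body": {"plan": [{"x": -0.01,"y": -0.01,"z": 0.02,"wx": 0,"wy": 0,"wz": 0},{"x": 0,"y": 0,"z": 0,"wx": 0,"wy": 0,"wz": -0.5},{"x": 0,"y": 0,"z": 0,"wx": 0,"wy": 0,"wz": -0.5},{"x": 0,"y": 0,"z": 0,"wx": 0,"wy": 0,"wz": -0.5},{"x": 0,"y": 0,"z": 0,"wx": 0,"wy": 0,"wz": -0.5}]}}

```text
t: 16.05
tool_pos: [0.5604, 0.1994, 0.2085]
eef_rot: [61.3, 89.9, 38.4]
ft_force: [0.3, -0.6, 4.0]
gripper_width: 0.0278
```

```bash
python3 st.py
```

```text
t 16.05 j [  4.8  27.6 -39.4 105.6  21.3  54.3  23.1] p [0.5604 0.1994 0.2085] yaw 67.09 tilt [0.04 0.03] F [ 0.26 -0.63  3.97] M [-0.25 -0.12  0.28] w 0.0278
```

Call:
{"method": "servo_tool", "body": {"plan": [{"x": 0,"y": 0,"z": 0,"wx": 0,"wy": 0,"wz": -0.8},{"x": 0,"y": 0,"z": 0,"wx": 0,"wy": 0,"wz": -0.8},{"x": 0,"y": 0,"z": 0,"wx": 0,"wy": 0,"wz": -0.8},{"x": 0,"y": 0,"z": 0,"wx": 0,"wy": 0,"wz": -0.8},{"x": 0,"y": 0,"z": 0,"wx": 0,"wy": 0,"wz": -0.8}]}}

```text
t: 16.55
tool_pos: [0.5604, 0.1994, 0.2085]
eef_rot: [78.0, 89.9, 31.0]
ft_force: [0.3, -0.9, 2.7]
gripper_width: 0.0277
```

Call:
{"method": "servo_tool", "body": {"plan": [{"x": 0,"y": 0,"z": 0,"wx": 0,"wy": 0,"wz": -0.8},{"x": 0,"y": 0,"z": 0,"wx": 0,"wy": 0,"wz": -0.8},{"x": 0,"y": 0,"z": 0,"wx": 0,"wy": 0,"wz": -0.8},{"x": 0,"y": 0,"z": 0,"wx": 0,"wy": 0,"wz": -0.8},{"x": 0,"y": 0,"z": 0,"wx": 0,"wy": 0,"wz": -0.8}]}}

```text
t: 17.05
tool_pos: [0.5604, 0.1994, 0.2085]
eef_rot: [96.1, 89.9, 25.2]
ft_force: [-0.3, -2.0, 2.0]
gripper_width: 0.0277
```

```bash
python3 st.py
```

```text
t 17.05 j [ -3.   25.3 -28.9 106.1  15.1  52.3 -19.9] p [0.5604 0.1994 0.2085] yaw 19.03 tilt [0.05 0.02] F [-0.35 -1.96  1.97] M [-0.52 -0.17  0.24] w 0.0277
```

Call:
{"method": "servo_tool", "body": {"plan": [{"x": 0,"y": 0,"z": 0,"wx": 0,"wy": 0,"wz": -0.8},{"x": 0,"y": 0,"z": 0,"wx": 0,"wy": 0,"wz": -0.8},{"x": 0,"y": 0,"z": 0,"wx": 0,"wy": 0,"wz": -0.8},{"x": 0,"y": 0,"z": 0,"wx": 0,"wy": 0,"wz": -0.8},{"x": 0,"y": 0,"z": 0,"wx": 0,"wy": 0,"wz": -0.8}]}}

```text
t: 17.55
tool_pos: [0.5604, 0.1993, 0.2085]
eef_rot: [115.0, 89.9, 20.0]
ft_force: [0.1, -2.5, 2.5]
gripper_width: 0.0272
```

Call:
{"method": "servo_tool", "body": {"plan": [{"x": 0,"y": 0,"z": 0,"wx": 0,"wy": 0,"wz": -0.8},{"x": 0,"y": 0,"z": 0,"wx": 0,"wy": 0,"wz": -0.8},{"x": 0,"y": 0,"z": 0,"wx": 0,"wy": 0,"wz": -0.8},{"x": 0,"y": 0,"z": 0,"wx": 0,"wy": 0,"wz": -0.8},{"x": 0,"y": 0,"z": 0,"wx": 0,"wy": 0,"wz": -0.8}]}}

```text
t: 18.05
tool_pos: [0.5604, 0.1993, 0.2085]
eef_rot: [134.8, 90.0, 15.8]
ft_force: [-0.9, -2.6, 2.8]
gripper_width: 0.0279
```

Call:
{"method": "servo_tool", "body": {"plan": [{"x": 0,"y": 0,"z": 0,"wx": 0,"wy": 0,"wz": -0.8},{"x": 0,"y": 0,"z": 0,"wx": 0,"wy": 0,"wz": -0.8},{"x": 0,"y": 0,"z": 0,"wx": 0,"wy": 0,"wz": -0.8},{"x": 0,"y": 0,"z": 0,"wx": 0,"wy": 0,"wz": -0.8},{"x": 0,"y": 0,"z": 0,"wx": 0,"wy": 0,"wz": 0}]}}

```text
t: 18.55
tool_pos: [0.5603, 0.1993, 0.2084]
eef_rot: [143.3, 90.0, 5.2]
ft_force: [-0.9, -2.6, 3.8]
gripper_width: 0.0279
```

```bash
python3 st.py
python3 - <<'E'
from h import *
cv2.imwrite("pics/side6.png",r.grab_frame("side")[:,:,::-1])
cv2.imwrite("pics/wrist6.png",r.grab_frame("wrist")[:,:,::-1])
t=cv2.imread('pics/side6.png')
cv2.imwrite('pics/s6c.png',cv2.resize(t[130:220,300:410],None,fx=6,fy=6,interpolation=cv2.INTER_CUBIC)[:600])
E
```

```text
t 18.55 j [-14.3  23.4 -14.5 106.8   7.4  50.7 -80.4] p [0.5603 0.1993 0.2084] yaw -48.08 tilt [0.04 0.  ] F [-0.85 -2.63  3.82] M [-0.76 -0.06 -0.08] w 0.0279
```

View pics/s6c.png

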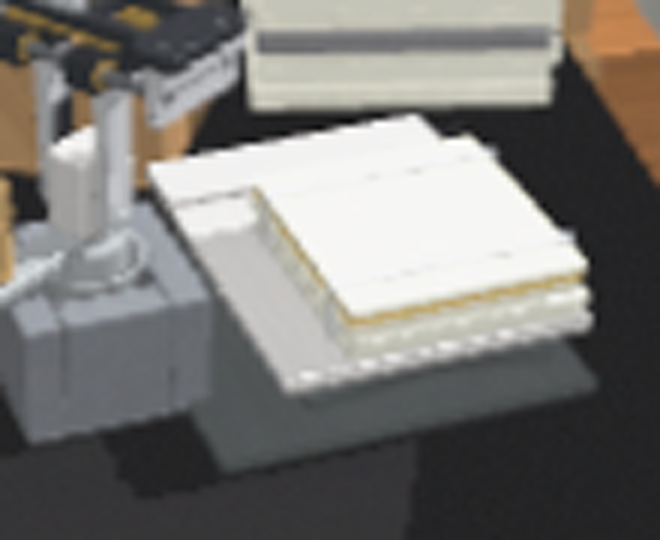

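View pics/wrist6.png

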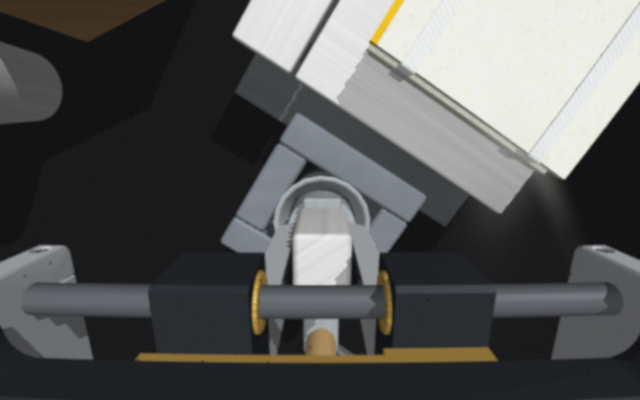

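Run:
```python
import cv2
t=cv2.imread('pics/wrist6.png');s=cv2.imread('pics/side6.png')
cv2.imwrite('pics/w6c.png',cv2.resize(t[0:150,220:420],None,fx=4,fy=4,interpolation=cv2.INTER_CUBIC))
cv2.imwrite('pics/s6d.png',cv2.resize(s[145:200,318:378],None,fx=10,fy=10,interpolation=cv2.INTER_CUBIC))
```

```text
(no output)
```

View pics/w6c.png

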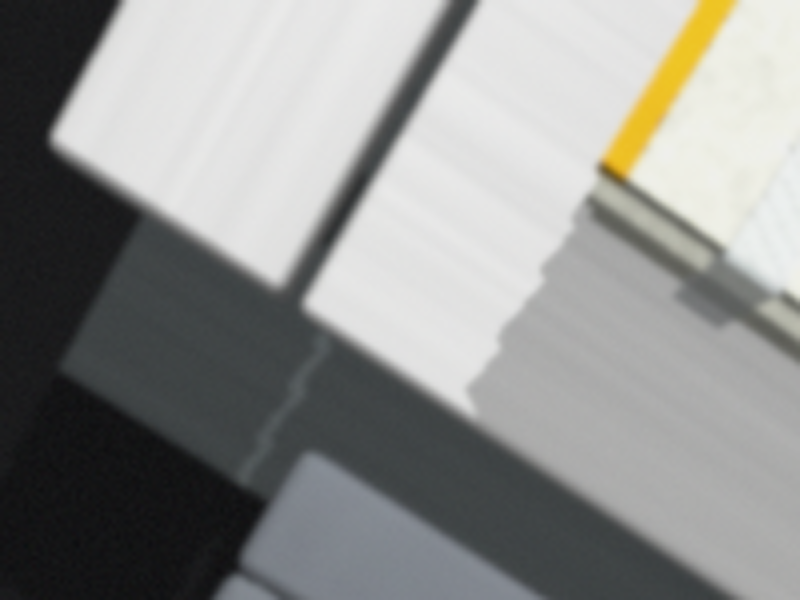

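View pics/s6d.png

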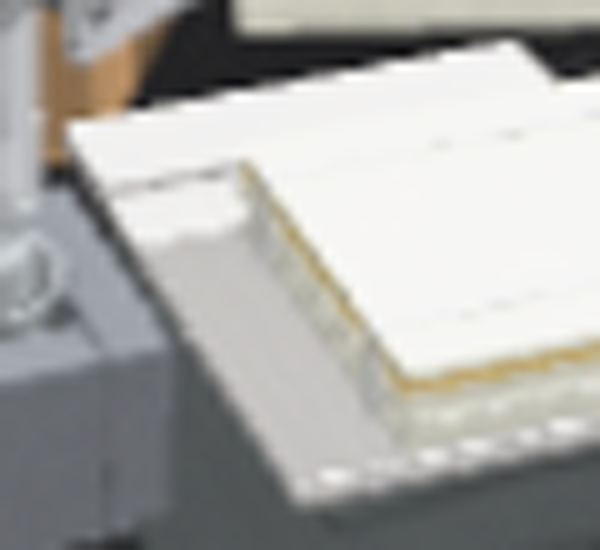

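```bash
cat > lev.py <<'E'
from h import *
def run(W,S,iw):
    # W: wrist px A,B,C,D ; S: side px A,D
    for z in(.054,.056,.058,.060,.062,.064):
        A,B=[onz("wrist",*p,.062,iw) for p in W[:2]];C,D=[onz("wrist",*p,z,iw) for p in W[2:4]]
        u=(B-A)[:2]/np.linalg.norm((B-A)[:2]);n=np.array([-u[1],u[0]])
        print(z,"AB",np.linalg.norm(B-A).round(4),"CD",np.linalg.norm(D-C).round(4),"BC",np.linalg.norm((C-B)[:2]).round(4),"off C,D mm",[(1000*(n@(q-A)[:2])).round(2) for q in(C,D)])
    for k,s in S.items(): print(k,tri("wrist",W["ABCD".index(k)],"side",s,iw))
E
python3 - <<'E'
from lev import *
iw=r.camera_info("wrist")
f=lambda X,Y:(220+(X+.5)/4-.5,(Y+.5)/4-.5)
g=lambda X,Y:(318+(X+.5)/10-.5,145+(Y+.5)/10-.5)
run([f(50,145),f(282,288),f(303,305),(502,212)],{"A":g(68,123),"B":g(103,188),"C":g(108,196),"D":g(297,498)},iw)
E
python3 -c "
import cv2
t=cv2.imread('pics/wrist6.png');cv2.imwrite('pics/w6e.png',cv2.resize(t[170:240,450:550],None,fx=6,fy=6,interpolation=cv2.INTER_CUBIC))"
```

```text
0.054 AB 0.0457 CD 0.193 BC 0.0034 off C,D mm [np.float64(0.11), np.float64(-3.62)]
0.056 AB 0.0457 CD 0.1914 BC 0.0037 off C,D mm [np.float64(-0.06), np.float64(-3.76)]
0.058 AB 0.0457 CD 0.1897 BC 0.004 off C,D mm [np.float64(-0.23), np.float64(-3.9)]
0.06 AB 0.0457 CD 0.1881 BC 0.0043 off C,D mm [np.float64(-0.4), np.float64(-4.04)]
0.062 AB 0.0457 CD 0.1865 BC 0.0046 off C,D mm [np.float64(-0.57), np.float64(-4.18)]
0.064 AB 0.0457 CD 0.1849 BC 0.0049 off C,D mm [np.float64(-0.74), np.float64(-4.32)]
A (array([0.61429341, 0.32929623, 0.06248996]), np.float64(0.0049332118357950806))
B (array([0.62193184, 0.28545289, 0.05956684]), np.float64(0.0018969382207794144))
C (array([0.62266866, 0.28091192, 0.05879261]), np.float64(0.0026173335282898796))
D (array([0.65565139, 0.09230679, 0.05455306]), np.float64(0.00026748403345399155))
```

View pics/w6e.png

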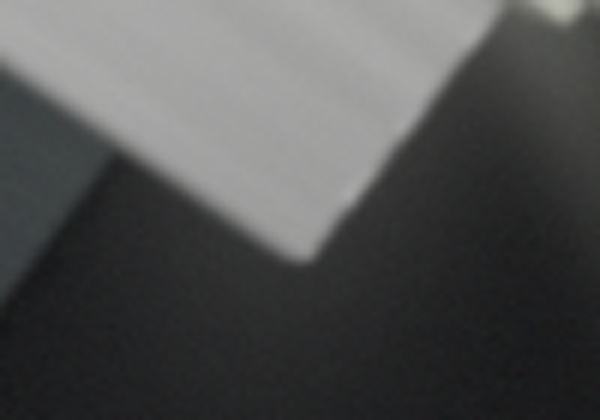

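Call:
{"method": "servo_tool", "body": {"plan": [{"x": 0,"y": 0,"z": 0,"wx": 0,"wy": 0,"wz": 0},{"x": 0,"y": 0,"z": 0,"wx": 0,"wy": 0,"wz": 0},{"x": 0,"y": 0,"z": 0,"wx": 0,"wy": 0,"wz": 0},{"x": 0,"y": 0,"z": 0,"wx": 0,"wy": 0,"wz": 0},{"x": 0,"y": 0,"z": 0,"wx": 0,"wy": 0,"wz": 0}], "fingers": 0.3}}

```text
t: 19.15
tool_pos: [0.5601, 0.1991, 0.2082]
eef_rot: [-97.5, 90.0, 124.5]
ft_force: [1.4, 0.1, -0.0]
gripper_width: 0.0606
```

```bash
python3 st.py
```

```text
t 19.15 j [-14.2  23.4 -14.5 106.8   7.4  50.7 -80.3] p [0.5601 0.1991 0.2082] yaw -48.0 tilt [-0.    0.01] F [ 1.42  0.11 -0.02] M [-0.   -0.03  0.01] w 0.0606
```

Call:
{"method": "servo_tool", "body": {"plan": [{"x": 0,"y": 0,"z": 0.4,"wx": 0,"wy": 0,"wz": 0},{"x": 0,"y": 0,"z": 0.6,"wx": 0,"wy": 0,"wz": 0},{"x": 0,"y": 0,"z": 0.6,"wx": 0,"wy": 0,"wz": 0},{"x": 0,"y": 0,"z": 0.6,"wx": 0,"wy": 0,"wz": -0.9},{"x": 0.1,"y": -0.5,"z": 0,"wx": 0,"wy": 0,"wz": -0.9}]}}

```text
t: 19.65
tool_pos: [0.5646, 0.1818, 0.2996]
eef_rot: [-175.0, 89.7, 36.1]
ft_force: [-0.5, 1.0, -0.3]
gripper_width: 0.0614
```

Call:
{"method": "servo_tool", "body": {"plan": [{"x": 0.1,"y": -0.5,"z": 0,"wx": 0,"wy": 0,"wz": -0.9},{"x": 0.1,"y": -0.5,"z": 0,"wx": 0,"wy": 0,"wz": -0.9},{"x": 0,"y": -0.5,"z": 0,"wx": 0,"wy": 0,"wz": -0.9},{"x": 0,"y": 0,"z": 0,"wx": 0,"wy": 0,"wz": -0.9},{"x": 0,"y": 0,"z": 0,"wx": 0,"wy": 0,"wz": 0}]}}

```text
t: 20.15
tool_pos: [0.5722, 0.1186, 0.2963]
eef_rot: [170.5, 90.0, -0.1]
ft_force: [-0.4, 0.9, 1.4]
gripper_width: 0.0607
```

Call:
{"method": "servo_tool", "body": {"plan": [{"x": 0,"y": 0,"z": 0,"wx": 0,"wy": 0,"wz": 0},{"x": 0,"y": 0,"z": 0,"wx": 0,"wy": 0,"wz": 0}]}}

```text
t: 20.35
tool_pos: [0.5721, 0.1197, 0.2963]
eef_rot: [-97.4, 90.0, 92.4]
ft_force: [-0.3, -0.0, -0.2]
gripper_width: 0.0611
```

```bash
python3 st.py
python3 - <<'E'
from h import *
import pickle
i=r.camera_info("wrist");im=r.grab_frame("wrist")[:,:,::-1]
cv2.imwrite("pics/wrist7.png",im);pickle.dump(i,open("i7.pkl","wb"))
E
```

```text
t 20.35 j [ -11.7   16.6   -7.8  103.9    2.6   59.6 -100.7] p [0.5721 0.1197 0.2963] yaw -80.22 tilt [-0.    0.01] F [-0.26 -0.01 -0.17] M [-0.03 -0.04 -0.01] w 0.0611
```

View pics/wrist7.png

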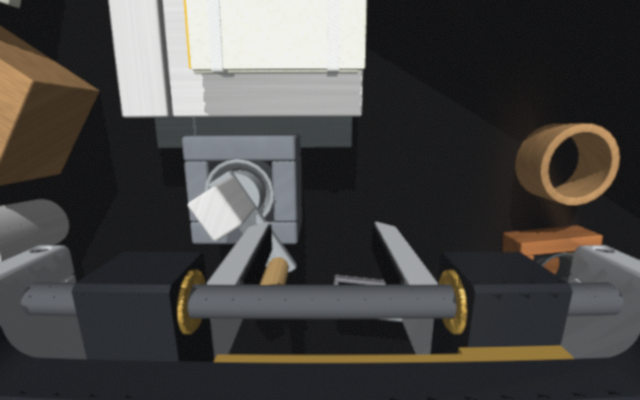

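Call:
{"method": "servo_tool", "body": {"plan": [{"x": -0.15,"y": 0.7,"z": 0,"wx": 0,"wy": 0,"wz": 0},{"x": -0.15,"y": 0.9,"z": 0,"wx": 0,"wy": 0,"wz": 0},{"x": -0.15,"y": 0.9,"z": 0,"wx": 0,"wy": 0,"wz": 0},{"x": -0.15,"y": 0.9,"z": 0,"wx": 0,"wy": 0,"wz": 0},{"x": -0.15,"y": 0.9,"z": 0,"wx": 0,"wy": 0,"wz": 0}]}}

```text
t: 20.9
tool_pos: [0.5416, 0.2928, 0.2963]
eef_rot: [-123.9, 90.0, 65.8]
ft_force: [0.8, -0.9, 0.6]
gripper_width: 0.0613
```

Call:
{"method": "servo_tool", "body": {"plan": [{"x": -0.15,"y": 0.9,"z": 0,"wx": 0,"wy": 0,"wz": 0},{"x": -0.15,"y": 0.9,"z": 0,"wx": 0,"wy": 0,"wz": 0},{"x": -0.15,"y": 0.9,"z": 0,"wx": 0,"wy": 0,"wz": 0},{"x": 0,"y": 0.4,"z": 0,"wx": 0,"wy": 0,"wz": 0},{"x": 0,"y": 0,"z": 0,"wx": 0,"wy": 0,"wz": 0}]}}

```text
t: 21.4
tool_pos: [0.5231, 0.4177, 0.2958]
eef_rot: [-50.5, 89.9, 139.4]
ft_force: [0.7, 0.3, -0.9]
gripper_width: 0.0612
```

Call:
{"method": "servo_tool", "body": {"plan": [{"x": 0,"y": 0,"z": 0,"wx": 0,"wy": 0,"wz": 0},{"x": 0,"y": 0,"z": 0,"wx": 0,"wy": 0,"wz": 0}]}}

```text
t: 21.6
tool_pos: [0.5248, 0.4136, 0.2963]
eef_rot: [99.4, 90.0, -71.1]
ft_force: [0.4, 0.6, -0.5]
gripper_width: 0.0611
```

```bash
python3 st.py
python3 - <<'E'
from h import *
import pickle
i=r.camera_info("wrist");im=r.grab_frame("wrist")[:,:,::-1]
cv2.imwrite("pics/wrist8.png",im);pickle.dump(i,open("i8.pkl","wb"))
a=cv2.imread("pics/wrist7.png")
c=lambda im,x,y,w,h:cv2.resize(im[y:y+h,x:x+w],None,fx=6,fy=6,interpolation=cv2.INTER_CUBIC)
cv2.imwrite("pics/w7c.png",c(a,100,0,120,100*13//10-5))
E
```

```text
t 21.6 j [ -34.    24.7  -13.3   92.5    6.2   63.6 -129.3] p [0.5248 0.4136 0.2963] yaw -80.49 tilt [ 0.01 -0.04] F [ 0.43  0.58 -0.46] M [ 0.07 -0.    0.01] w 0.0611
```

View pics/wrist8.png

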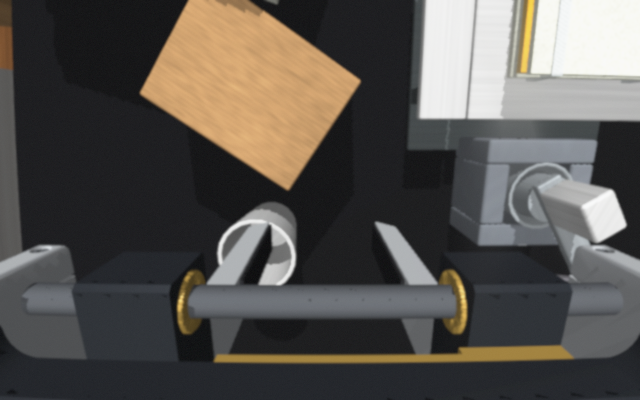

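View pics/w7c.png

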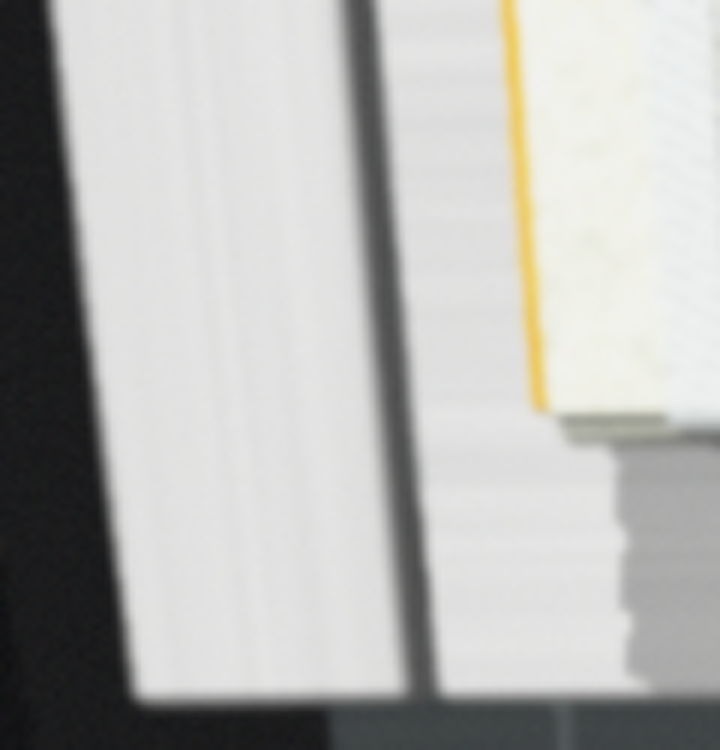

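```bash
cat > gap.py <<'E'
from h import *
import pickle,sys
L=np.radians(9.5);yl=np.array([-np.sin(L),np.cos(L)]);xl=np.array([np.cos(L),np.sin(L)]);W0=np.array([.56,.1995])
def edges(img,i,rows,u0,u1,bg=None):
    out=[]
    g=cv2.cvtColor(cv2.imread(img),cv2.COLOR_BGR2GRAY).astype(float)
    for v in rows:
        a=g[v,u0:u1+1]; k=int(np.argmin(a)); m=a[k]
        l=np.percentile(a[:max(k-2,2)],50);rr=np.percentile(a[k+3:],50)
        tl=(l+m)/2; tr=(rr+m)/2
        j=k
        while a[j]<tl and j>0:j-=1
        ul=u0+j+(a[j]-tl)/(a[j]-a[j+1])
        j=k
        while a[j]<tr and j<len(a)-1:j+=1
        ur=u0+j-(a[j]-tr)/(a[j]-a[j-1])
        out.append((v,ul,ur,m))
    return out
def yline(img,ip,rows,u0,u1):
    i=pickle.load(open(ip,"rb"));res=[]
    for v,ul,ur,m in edges(img,i,rows,u0(v),u1(v)):
        c,dl=ray("wrist",ul,v,i);_,dr=ray("wrist",ur,v,i)
        P=[c+d*(.062-c[2])/d[2] for d in(dl,dr)]
        res.append([xl@(P[0][:2]-W0)]+[yl@(p[:2]-W0) for p in P]+[-(yl@d[:2])/d[2] for d in(dl,dr)]+[m,ul,ur])
    return np.array(res)
def solve(a,b):
    # fits per view linear in x_l, compare at common x
    x0=.115
    f=lambda r,k:np.polyval(np.polyfit(r[:,0]-x0,r[:,k],1),0)
    for n,k,t in(("deck",1,3),("plat",2,4)):
        ya,yb,ta,tb=f(a,k),f(b,k),f(a,t),f(b,t)
        # apparent y on z=.062 for point (y,z): y_app=y-(z-.062)*... slope dy per dz(down)=t
        dz=(ya-yb)/(ta-tb)  # depth below .062
        print(n,"yapp mm",1e3*ya,1e3*yb,"slopes",ta,tb,"z-.062 mm",-1e3*dz)
E
python3 - <<'E'
from gap import *
g=lambda f,u,v:cv2.cvtColor(cv2.imread(f),cv2.COLOR_BGR2GRAY)[v,u[0]:u[1]]
print(g("pics/wrist7.png",(155,178),60));print(g("pics/wrist8.png",(462,484),60));print(g("pics/wrist8.png",(462,484),100))
a=yline("pics/wrist7.png","i7.pkl",range(15,105,10),lambda v:int(158+v*.09-8),lambda v:int(158+v*.09+13))
b=yline("pics/wrist8.png","i8.pkl",range(15,105,10),lambda v:462,lambda v:482)
print(a.round(4));print(b.round(4));solve(a,b)
E
```

```text
[225 224 224 223 221 212 186 149 109  88  83  92 126 176 211 221 223 223
 223 223 223 223 223]
[238 237 236 236 235 234 230 218 178 154 175 210 226 232 233 233 233 233
 233 233 233 233]
[233 233 232 225 200 163 159 193 221 231 234 235 234 234 235 234 234 235
 234 235 234 234]Traceback (most recent call last):
  File "<stdin>", line 4, in <module>
  File "gap.py", line 21, in yline
    for v,ul,ur,m in edges(img,i,rows,u0(v),u1(v)):
                                         ^
UnboundLocalError: cannot access local variable 'v' where it is not associated with a value
```

```bash
python3 - <<'E'
s=open('gap.py').read()
a=s.index("def edges");b=s.index("def yline")
s=s[:a]+'''def edges(img,i,rows,uc,dark=80):
    out=[];g=cv2.cvtColor(cv2.imread(img),cv2.COLOR_BGR2GRAY).astype(float)
    for v in rows:
        c=int(uc(v)); k=c-6+int(np.argmin(g[v,c-6:c+7])); u=np.arange(k-8,k+9); x=g[v,k-8:k+9]
        l=np.median(x[:4]);rr=np.median(x[-4:])
        # step model: left part l, dark, right part rr
        wl=np.clip((l-x[u<=k])/(l-dark),0,1).sum()-.5*np.clip((l-x[8])/(l-dark),0,1)
        wr=np.clip((rr-x[u>=k])/(rr-dark),0,1).sum()-.5*np.clip((rr-x[8])/(rr-dark),0,1)
        out.append((v,k-wl,k+wr,x[8]))
    return out
'''+s[b:].replace("rows,u0,u1):","rows,uc):").replace("rows,u0(v),u1(v))","rows,uc)")
open('gap.py','w').write(s)
E
python3 - <<'E'
from gap import *
a=yline("pics/wrist7.png","i7.pkl",range(10,110,8),lambda v:158+v*.1)
b=yline("pics/wrist8.png","i8.pkl",range(10,110,8),lambda v:474-v*.07)
np.set_printoptions(suppress=True);print(a.round(4));print(b.round(4));solve(a,b)
E
```

```text
[[  0.1699   0.0752   0.0698   0.4888   0.4717  84.     157.2778 162.9589]
 [  0.163    0.0751   0.0697   0.4885   0.4714  83.     158.0296 163.6796]
 [  0.156    0.0751   0.0697   0.4883   0.4713  82.     158.7958 164.3881]
 [  0.1489   0.075    0.0696   0.4881   0.4712  82.     159.5355 165.0848]
 [  0.1418   0.075    0.0695   0.4882   0.4707  82.     160.1993 165.8986]
 [  0.1346   0.075    0.0695   0.4881   0.4706  82.     160.9456 166.6185]
 [  0.1274   0.0749   0.0694   0.4878   0.4706  84.     161.7297 167.3105]
 [  0.1201   0.0749   0.0696   0.4879   0.471   83.     162.4406 167.8825]
 [  0.1127   0.0748   0.0695   0.4876   0.4707  83.     163.2439 168.6796]
 [  0.1053   0.0748   0.0694   0.4874   0.4706  81.     164.0623 169.4144]
 [  0.0978   0.0747   0.0693   0.4872   0.4701  82.     164.8594 170.2959]
 [  0.0902   0.0746   0.0691   0.4869   0.4696  81.     165.6964 171.1748]
 [  0.0826   0.0747   0.0693   0.4871   0.4701  85.     166.3905 171.7355]]
[[  0.1725   0.0749   0.0735  -0.4496  -0.4541 165.     474.2365 475.7452]
 [  0.1655   0.0751   0.0736  -0.449   -0.4538 16
[... 404 characters left out ...]
 0.1227   0.0749   0.0733  -0.4496  -0.4548 156.     469.4357 471.0974]
 [  0.1154   0.0746   0.0729  -0.4506  -0.4559 152.     469.0498 470.7548]
 [  0.108    0.0747   0.073   -0.4504  -0.4556 152.     468.2346 469.9079]
 [  0.1005   0.0748   0.0731  -0.4499  -0.4552 159.     467.3742 469.0357]
 [  0.093    0.0743   0.0727  -0.4513  -0.4565 157.     467.0682 468.7019]
 [  0.0854   0.0744   0.0728  -0.4511  -0.4561 157.     466.2687 467.8323]]
deck yapp mm 74.83879340026697 74.6534277929065 slopes 0.48758744852850344 -0.45034915309144574 z-.062 mm -0.19763127597356553
plat yapp mm 69.41549509519264 73.05062709837834 slopes 0.47049454274069985 -0.45540061180311037 z-.062 mm 3.9260730389897494
```

Call:
{"method": "servo_tool", "body": {"plan": [{"x": 0.15,"y": -0.76,"z": 0,"wx": 0,"wy": 0,"wz": 0.4},{"x": 0.15,"y": -0.9,"z": 0,"wx": 0,"wy": 0,"wz": 1},{"x": 0.15,"y": -0.9,"z": 0,"wx": 0,"wy": 0,"wz": 1},{"x": 0.15,"y": -0.9,"z": 0,"wx": 0,"wy": 0,"wz": 1},{"x": 0.15,"y": -0.9,"z": 0,"wx": 0,"wy": 0,"wz": 1}]}}

```text
t: 22.15
tool_pos: [0.5544, 0.2381, 0.2966]
eef_rot: [126.7, 90.0, -17.2]
ft_force: [0.5, -0.7, 0.7]
gripper_width: 0.0612
```

Call:
{"method": "servo_tool", "body": {"plan": [{"x": 0.14,"y": -1,"z": 0,"wx": 0,"wy": 0,"wz": 1},{"x": 0,"y": 0,"z": 0,"wx": 0,"wy": 0,"wz": 0},{"x": 0,"y": 0,"z": 0,"wx": 0,"wy": 0,"wz": 0},{"x": 0,"y": 0,"z": 0,"wx": 0,"wy": 0,"wz": 0}]}}

```text
t: 22.55
tool_pos: [0.5596, 0.201, 0.2965]
eef_rot: [-162.0, 90.0, 59.9]
ft_force: [-0.5, 0.1, -0.6]
gripper_width: 0.061
```

```bash
python3 st.py
python3 - <<'E'
from h import *
cv2.imwrite("pics/wrist9.png",r.grab_frame("wrist")[:,:,::-1])
E
```

```text
t 22.55 j [-12.8  18.2 -16.3 102.2   5.7  60.5 -79.2] p [0.5596 0.201  0.2965] yaw -48.05 tilt [0.01 0.02] F [-0.52  0.11 -0.59] M [-0.02 -0.03  0.02] w 0.061
```

View pics/wrist9.png

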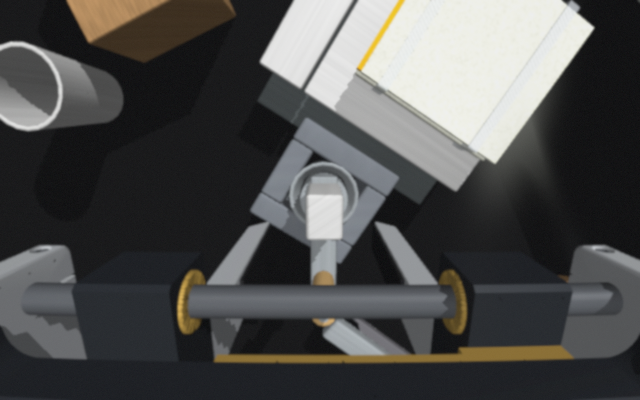

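Call:
{"method": "servo_tool", "body": {"plan": [{"x": 0.02,"y": -0.04,"z": -0.6,"wx": 0,"wy": 0,"wz": 0},{"x": 0,"y": 0,"z": -0.6,"wx": 0,"wy": 0,"wz": 0},{"x": 0,"y": 0,"z": -0.6,"wx": 0,"wy": 0,"wz": 0},{"x": 0,"y": 0,"z": -0.35,"wx": 0,"wy": 0,"wz": 0},{"x": 0,"y": 0,"z": 0,"wx": 0,"wy": 0,"wz": 0}]}}

```text
t: 23.1
tool_pos: [0.5596, 0.1996, 0.2085]
eef_rot: [-25.2, 89.8, -163.1]
ft_force: [0.1, 0.5, -0.3]
gripper_width: 0.0609
```

Call:
{"method": "servo_tool", "body": {"plan": [{"x": 0,"y": 0,"z": 0,"wx": 0,"wy": 0,"wz": 0},{"x": 0,"y": 0,"z": 0,"wx": 0,"wy": 0,"wz": 0},{"x": 0,"y": 0,"z": 0,"wx": 0,"wy": 0,"wz": 0},{"x": 0,"y": 0,"z": 0,"wx": 0,"wy": 0,"wz": 0},{"x": 0,"y": 0,"z": 0,"wx": 0,"wy": 0,"wz": 0}], "fingers": -1}}

```text
t: 23.6
tool_pos: [0.5606, 0.1993, 0.2107]
eef_rot: [-179.4, 90.0, 42.5]
ft_force: [0.5, -0.2, 2.3]
gripper_width: 0.0276
```

Call:
{"method": "servo_tool", "body": {"plan": [{"x": 0,"y": 0,"z": 0,"wx": 0,"wy": 0,"wz": 0},{"x": 0,"y": 0,"z": 0,"wx": 0,"wy": 0,"wz": 0},{"x": 0,"y": 0,"z": 0,"wx": 0,"wy": 0,"wz": 0},{"x": 0,"y": 0,"z": 0,"wx": 0,"wy": 0,"wz": 0}]}}

```text
t: 24.0
tool_pos: [0.5607, 0.1993, 0.2104]
eef_rot: [179.2, 90.0, 41.1]
ft_force: [-0.6, 1.4, 3.8]
gripper_width: 0.0278
```

```bash
python3 st.py
```

```text
t 24.0 j [-13.4  23.4 -15.6 106.6   7.9  51.  -80.7] p [0.5607 0.1993 0.2104] yaw -48.0 tilt [0.02 0.02] F [-0.64  1.39  3.75] M [ 0.32 -0.01  0.01] w 0.0278
```

Call:
{"method": "servo_tool", "body": {"plan": [{"x": 0,"y": 0,"z": 0,"wx": 0,"wy": 0,"wz": -0.8},{"x": 0,"y": 0,"z": 0,"wx": 0,"wy": 0,"wz": -0.8},{"x": 0,"y": 0,"z": 0,"wx": 0,"wy": 0,"wz": -0.8},{"x": 0,"y": 0,"z": 0,"wx": 0,"wy": 0,"wz": -0.8},{"x": 0,"y": 0,"z": 0,"wx": 0,"wy": 0,"wz": -0.8}]}}

```text
t: 24.5
tool_pos: [0.5606, 0.1992, 0.2104]
eef_rot: [-175.5, 90.0, 22.3]
ft_force: [-0.3, 1.1, 3.9]
gripper_width: 0.0279
```

Call:
{"method": "servo_tool", "body": {"plan": [{"x": 0,"y": 0,"z": 0,"wx": 0,"wy": 0,"wz": -0.9},{"x": 0,"y": 0,"z": 0,"wx": 0,"wy": 0,"wz": -0.9},{"x": 0,"y": 0,"z": 0,"wx": 0,"wy": 0,"wz": -0.9},{"x": 0,"y": 0,"z": 0,"wx": 0,"wy": 0,"wz": -0.8},{"x": 0,"y": 0,"z": 0,"wx": 0,"wy": 0,"wz": -0.8}]}}

```text
t: 25.0
tool_pos: [0.5606, 0.1991, 0.2104]
eef_rot: [171.8, 90.0, -16.2]
ft_force: [-0.9, 0.1, 3.9]
gripper_width: 0.028
```

Call:
{"method": "servo_tool", "body": {"plan": [{"x": 0,"y": 0,"z": 0,"wx": 0,"wy": 0,"wz": 0},{"x": 0,"y": 0,"z": 0,"wx": 0,"wy": 0,"wz": 0},{"x": 0,"y": 0,"z": 0,"wx": 0,"wy": 0,"wz": 0},{"x": 0,"y": 0,"z": 0,"wx": 0,"wy": 0,"wz": 0}]}}

```text
t: 25.4
tool_pos: [0.5606, 0.1991, 0.2103]
eef_rot: [-107.4, 90.0, 64.9]
ft_force: [-0.3, 0.4, 4.7]
gripper_width: 0.0277
```

```bash
python3 st.py
```

```text
t 25.4 j [ -21.7   22.7   -5.1  107.1    2.5   50.2 -125.8] p [0.5606 0.1991 0.2103] yaw -97.75 tilt [0.   0.01] F [-0.3   0.42  4.73] M [0.18 0.2  0.  ] w 0.0277
```

Now release, rise, and measure again with the same two views.

Call:
{"method": "servo_tool", "body": {"plan": [{"x": 0,"y": 0,"z": 0,"wx": 0,"wy": 0,"wz": 0},{"x": 0,"y": 0,"z": 0,"wx": 0,"wy": 0,"wz": 0},{"x": 0,"y": 0,"z": 0,"wx": 0,"wy": 0,"wz": 0},{"x": 0,"y": 0,"z": 0,"wx": 0,"wy": 0,"wz": 0},{"x": 0,"y": 0,"z": 0,"wx": 0,"wy": 0,"wz": 0}], "fingers": 0.3}}

```text
t: 25.9
tool_pos: [0.5605, 0.199, 0.2102]
eef_rot: [32.1, 90.0, -155.7]
ft_force: [-0.6, -1.4, 0.3]
gripper_width: 0.0606
```

Call:
{"method": "servo_tool", "body": {"plan": [{"x": 0,"y": 0,"z": 0,"wx": 0,"wy": 0,"wz": 0},{"x": 0,"y": 0,"z": 0.4,"wx": 0,"wy": 0,"wz": 0},{"x": 0,"y": 0,"z": 0.6,"wx": 0,"wy": 0,"wz": 0},{"x": 0,"y": 0,"z": 0.6,"wx": 0,"wy": 0,"wz": 0},{"x": 0,"y": 0,"z": 0.5,"wx": 0,"wy": 0,"wz": 0.8}]}}

```text
t: 26.4
tool_pos: [0.5606, 0.1992, 0.2956]
eef_rot: [-156.3, 90.0, 20.7]
ft_force: [0.8, 0.3, 0.4]
gripper_width: 0.061
```

Call:
{"method": "servo_tool", "body": {"plan": [{"x": 0.1,"y": -0.7,"z": 0,"wx": 0,"wy": 0,"wz": 0.8},{"x": 0.1,"y": -0.7,"z": 0,"wx": 0,"wy": 0,"wz": 0.8},{"x": 0.1,"y": -0.6,"z": 0,"wx": 0,"wy": 0,"wz": 0.5},{"x": 0,"y": 0,"z": 0,"wx": 0,"wy": 0,"wz": 0},{"x": 0,"y": 0,"z": 0,"wx": 0,"wy": 0,"wz": 0}]}}

```text
t: 26.9
tool_pos: [0.5726, 0.1189, 0.2943]
eef_rot: [-112.6, 90.0, 76.9]
ft_force: [-0.4, 0.6, 0.0]
gripper_width: 0.0611
```

Call:
{"method": "servo_tool", "body": {"plan": [{"x": 0,"y": 0,"z": 0,"wx": 0,"wy": 0,"wz": 0},{"x": 0,"y": 0,"z": 0,"wx": 0,"wy": 0,"wz": 0}]}}

```text
t: 27.1
tool_pos: [0.5723, 0.1202, 0.2942]
eef_rot: [-79.5, 90.0, 110.2]
ft_force: [-0.7, -0.7, 0.5]
gripper_width: 0.0612
```

```bash
python3 st.py
python3 - <<'E'
from h import *
import pickle
i=r.camera_info("wrist");im=r.grab_frame("wrist")[:,:,::-1]
cv2.imwrite("pics/wrist10.png",im);pickle.dump(i,open("i10.pkl","wb"))
E
```

```text
t 27.1 j [ -13.2   16.7   -6.1  104.     2.    59.4 -100.3] p [0.5723 0.1202 0.2942] yaw -80.35 tilt [-0.01  0.02] F [-0.71 -0.75  0.5 ] M [ 0.01 -0.   -0.02] w 0.0612
```

Call:
{"method": "servo_tool", "body": {"plan": [{"x": -0.15,"y": 0.7,"z": 0,"wx": 0,"wy": 0,"wz": 0},{"x": -0.15,"y": 0.9,"z": 0,"wx": 0,"wy": 0,"wz": 0},{"x": -0.15,"y": 0.9,"z": 0,"wx": 0,"wy": 0,"wz": 0},{"x": -0.15,"y": 0.9,"z": 0,"wx": 0,"wy": 0,"wz": 0},{"x": -0.15,"y": 0.9,"z": 0,"wx": 0,"wy": 0,"wz": 0}]}}

```text
t: 27.65
tool_pos: [0.5418, 0.2931, 0.2943]
eef_rot: [-116.4, 90.0, 73.2]
ft_force: [0.7, -1.5, -0.1]
gripper_width: 0.0611
```

Call:
{"method": "servo_tool", "body": {"plan": [{"x": -0.15,"y": 0.9,"z": 0,"wx": 0,"wy": 0,"wz": 0},{"x": -0.15,"y": 0.9,"z": 0,"wx": 0,"wy": 0,"wz": 0},{"x": -0.15,"y": 0.9,"z": 0,"wx": 0,"wy": 0,"wz": 0},{"x": 0,"y": 0.4,"z": 0,"wx": 0,"wy": 0,"wz": 0},{"x": 0,"y": 0,"z": 0,"wx": 0,"wy": 0,"wz": 0}]}}

```text
t: 28.15
tool_pos: [0.5232, 0.418, 0.2938]
eef_rot: [-45.1, 89.9, 144.7]
ft_force: [-0.1, 0.3, 0.2]
gripper_width: 0.0609
```

Call:
{"method": "servo_tool", "body": {"plan": [{"x": 0,"y": 0,"z": 0,"wx": 0,"wy": 0,"wz": 0},{"x": 0,"y": 0,"z": 0,"wx": 0,"wy": 0,"wz": 0}]}}

```text
t: 28.35
tool_pos: [0.5252, 0.4137, 0.2943]
eef_rot: [100.3, 90.0, -70.2]
ft_force: [0.6, 0.2, -0.5]
gripper_width: 0.0609
```

```bash
python3 st.py
python3 - <<'E'
from h import *
import pickle
i=r.camera_info("wrist");im=r.grab_frame("wrist")[:,:,::-1]
cv2.imwrite("pics/wrist11.png",im);pickle.dump(i,open("i11.pkl","wb"))
cv2.imwrite("pics/both.png",cv2.resize(np.hstack([cv2.imread("pics/wrist10.png")[:250,60:400],im[:250,300:640]]),(780,286)))
cv2.imwrite("pics/side11.png",r.grab_frame("side")[:,:,::-1])
E
```

```text
t 28.35 j [ -35.2   24.7  -11.6   92.6    5.4   63.3 -128.7] p [0.5252 0.4137 0.2943] yaw -80.5 tilt [ 0.01 -0.04] F [ 0.63  0.22 -0.53] M [-0.03 -0.06 -0.  ] w 0.0609
```

View pics/both.png

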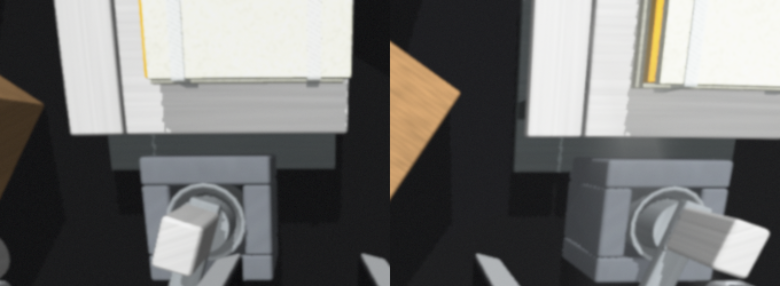

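View pics/side11.png

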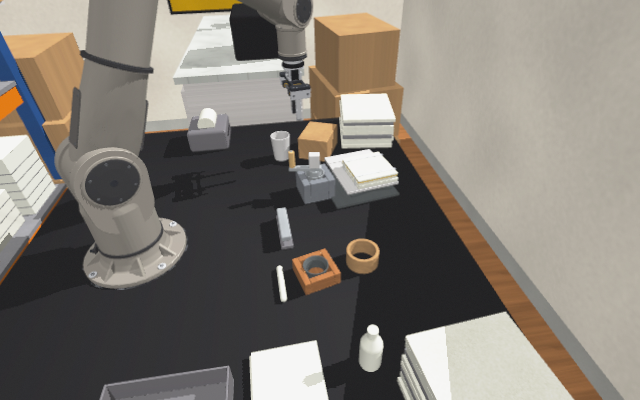

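Run:
```python
from gap import *
np.set_printoptions(suppress=True)
a=yline("pics/wrist10.png","i10.pkl",range(10,105,8),lambda v:158+v*.1)
b=yline("pics/wrist11.png","i11.pkl",range(10,105,8),lambda v:474-v*.07)
print(a[::4].round(4));print(b[::4].round(4));solve(a,b)
for d in (70,90): 
  a=yline("pics/wrist10.png","i10.pkl",range(10,105,8),lambda v:158+v*.1)
# crank foot/upright check: side view block/handle tops
s=cv2.imread("pics/side11.png");cv2.imwrite("pics/s11c.png",cv2.resize(s[140:210,280:360],None,fx=8,fy=8,interpolation=cv2.INTER_CUBIC))
f=lambda p:((np.array(p)-[280,140])*8+3.5).round()
c=np.array([.5603,.1993]);th=np.radians(-97.75-90);u=np.array([np.cos(th),np.sin(th)])
for z0 in(.028,.034): print(z0,f(proj("side",np.r_[c,z0+.13])),f(proj("side",np.r_[c+.075*u,z0+.145])))
```

```text
[[  0.17     0.0754   0.0717   0.4914   0.4799  98.     156.1986 160.0175]
 [  0.142    0.0752   0.0716   0.4908   0.4793  98.     159.2266 162.9507]
 [  0.1131   0.075    0.0715   0.4902   0.479  102.     162.3531 165.9205]]
[[  0.1721   0.0748   0.0718  -0.4529  -0.4623 127.     475.3222 478.4528]
 [  0.1442   0.0747   0.0718  -0.453   -0.4622 130.     472.6146 475.6438]
 [  0.1154   0.0748   0.0714  -0.4529  -0.4636 113.     469.7572 473.1891]]
deck yapp mm 74.90656933281468 74.60463785768081 slopes 0.48997804039121645 -0.45340628947549777 z-.062 mm -0.32005139959927725
plat yapp mm 71.42112405717589 71.44367659086272 slopes 0.4789221861906814 -0.46343154091506267 z-.062 mm 0.023932131892863293
0.028 [268. 109.] [84. 82.]
0.034 [267.  97.] [83. 69.]
```

View pics/s11c.png

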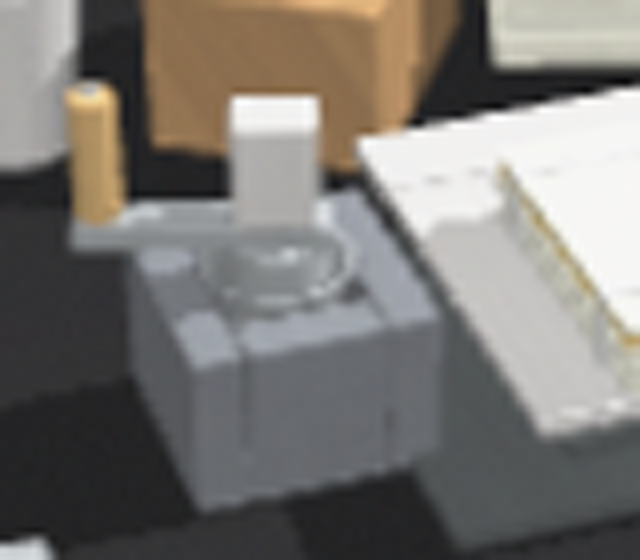

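Run:
```python
from rig import r
print(r.close_job())
```

```text
the job is handed in; nothing more can be done
None
```

I seated the crank on the hidden hex, wound the platform level with the deck, let go, and handed the job in at about 28.5 s of the 72 s. `close_job` gives no verdict, so the checks below are my own.

- **Seating:** The socket matched the hex at its original yaw, so I did not have to turn it to search. It sank against a light, steady resistance and met the floor pad. The peak upward push from the well was about 13 N, allowing for the crank's weight.
- **Winding:** I turned it clockwise about 127°, let go and measured the platform about 4 mm low. I then gripped again and turned a further 50° or so.
- **Level:** My last check used two wrist-camera views across the gap. It puts the platform about 0.3 mm from flush, and the same method read the deck within about 0.3 mm of its known height.
- **Crank:** In the last side picture it stands upright, with its handle and block tops within a pixel of where a seated crank should show them.
- **Clearance:** The gripper is about 0.2 m away and touches nothing. The other things look unmoved in that picture, though I did not measure them.

**Disagreement:** An early single-view estimate of the platform height was loose, giving 1 to 7 mm low. I replaced it with the two-view measurement. Also, contact with the dust disc came about 6 mm lower than I had worked out. The floor contact and the pictures show this was an error of a few mm in my grip height, not a missed fit.

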